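Strip an unscrewed graphics-card cooler onto its service pads

ROBOT

A 6-joint arm with a two-finger parallel gripper is mounted at the origin on the work surface. World frame = base frame: x ahead of the robot, y to its left, z up, the work surface at z = 0. Lengths are in m, angles in rad, forces in N, time in s.
With the tool pointing down it reaches from about 0.325 to 0.775 m from the base axis. Payload 5.5 kg.
Tool frame: the origin (TCP) lies where the fingers leave the gripper's body, on its centre line; the fingertips stand 73 mm ahead of it and the grasp point (between the pads) lies 54 mm ahead of it; z points along the fingers, y is the line along which they close (so a half turn about z gives the same grasp; the last joint's range is limited). The gripper opens to 85 mm and grips with 20 to 120 N. Pads are 22 mm wide; open, the fingers measure 114 mm over their backs; the gripper's body (76 mm by 85 mm) begins 54 mm behind the grasp point. The pads swing forward as they close: fully open they stand 13 mm farther back than shut.
Start: joints at [-1.359, 0.091, 1.231, -0, 1.82, -0.057], TCP at [0.159, -0.578, 0.304] pointing down, gripper open.
Joint ranges: [-2.87, 2.87], [-0.86, 2.18], [0.17, 2.46], [-1.51, 4.65], [0.06, 2.69], [-2.65, 2.65]. Speed limits (rad/s): [2.57, 2.57, 3.01, 3.14, 3.14, 3.14].

INTERFACE

Orientations are given as a unit quaternion [w, x, y, z].
In Python, from cell import robot, cams gives the robot as it stands.
- The arm moves only by the tool jog_arm, never from a script. Its argument "steps" is a list of rows, each a list of 6 numbers: the shift along the tool's x, y, z in cm, then the turn, a rotation vector about the tool's x, y, z in units of 5 degrees (1.0 is 5 degrees). In form: [[x, y, z, ax, ay, az], ...]. A call has 1 to 12 rows; each row is the pose to reach, as a shift and turn from the pose commanded when the call began, along the tool's axes at that moment; what a row does not reach only later rows make up. A row lasts 1/12 s, in which the tool goes at most 41.7 mm and 7.16 degrees, less where a joint would pass 70% of its speed; a pose out of reach is approached as far as the arm can. A call with a gripper value outside its range is refused whole. "jaw" is the finger opening in cm, from 0 to 8.54, set as the call begins (left out, the last holds). The fingers move at their own pace and stop on an object; the grip force is fixed at half the most. Time passes only in rows, so rows that repeat a pose let the fingers close. It gives the time, the measured TCP pose, the force, the opening and the grip force at its end, in the units of the state.
- robot.state(): the state, without advancing time (a new reading comes with each control period).
- cams.grab_frame(name): name is "scene" or "side" or "wrist"; returns a dict with "color" (480x640x3 uint8, red, green, blue), "fx", "fy", "cx", "cy" (pixels), "dist" ([k1, k2, p1, p2, k3] as OpenCV has them; the pictures are not rectified), "world_to_cam" (4x4, takes a point from world to camera coordinates). Camera axes: x right, y down, z forward; pixel columns grow to the right and rows downward; lengths in m; the calibration is good to about 2 mm. A picture is of the moment at which its call begins. There is no depth.
- robot.finish_job(): hands the job in; it is judged then, once.
The state is a dict: "time_s": time; "joints": joint angles; "joint_velocities": joint speeds; "joint_torque": joint torques, N m; "ee_pos": TCP position; "tcp_rot": TCP orientation; "contact_force": force on the tool from outside, world axes, zero at the start; "ft_torque": the same for the moment, N m; "opening": opening from 0.0 (shut) to 1.0 (fully open); "gripper_force": force on a finger pad.
Only numpy, scipy, OpenCV 4.12 (cv2) and the standard library are available. Lean on these libraries where they do the work, as an engineer would, in place of code of your own. Each camera call takes 0.05 s, during which the arm holds its last target. There are 200 camera calls.

TASK

The cooler stacked on its circuit board has been unscrewed: take the stack apart from the top, one part at a time, and set each part flat and square inside the outline on its own pad before taking the next - fan on yellow, finned heatsink on white, copper plate on black, and last the green board on blue. Set the parts down rather than dropping them, and do not push or tip the screw tin or the amber jar.

Things in the scene. Friction and masses are not known exactly. Their poses are not given: they have to be found in the camera images.
- fan_c (a point): Black square cooling fan with grey blades and a pale dot on its hub, 50 long (x) x 50 wide (y) x 20 mm high, about 50 g, loose, on top of the stack (resting on the heatsink). Point: its centre, half-way up; z up. Grip its long sides, 50 mm apart, from above at mid-length.
- heatsink_c (a point): Silver aluminium heatsink with fins running along its length, 76 long (x) x 50 wide (y) x 28 mm high, about 170 g, loose, second in the stack, under the fan; its ends show 13 mm beyond the fan. Point: its centre, half-way up; z up. Grip its long sides, 50 mm apart, from above at mid-length.
- coldplate_c (a point): Plain copper-coloured cold plate, 100 long (x) x 50 wide (y) x 14 mm high, about 420 g, loose, third in the stack, under the heatsink; its ends show 12 mm beyond the heatsink. Point: its centre, half-way up; z up. Grip its long sides, 50 mm apart, from above at mid-length.
- board_c (a point): Green circuit board on a black carrier, gold contacts at one end, 132 long (x) x 50 wide (y) x 14 mm high, about 160 g, bottom of the stack, ends 16 mm beyond the copper plate, on two bars 96 mm apart of a fixed jig (base 150 x 90 x 6 mm, bars to 26 mm above the bench): 20 mm of air under its middle. Stack top: 102 mm. Point: its centre, half-way up; z up. Grip its long sides, 50 mm apart, from above at mid-length.
- yellow_place_top (a point): Centre of the top surface of the fixed yellow pad, 84 x 84 mm and 10 mm high, on the bench: the place for the fan. A thin black outline, 70 x 70 mm, is drawn on it, 10 mm wider all round than the part. x lies along the pad's length (the pad is square), z up; the top is flat.
- white_place_top (a point): Centre of the top surface of the fixed white pad, 110 x 84 mm and 10 mm high, on the bench: the place for the heatsink. A thin black outline, 96 x 70 mm, is drawn on it, 10 mm wider all round than the part. x lies along the pad's length, z up; the top is flat.
- black_place_top (a point): Centre of the top surface of the fixed black pad, 134 x 84 mm and 10 mm high, on the bench: the place for the copper plate. A thin white outline, 120 x 70 mm, is drawn on it, 10 mm wider all round than the part. x lies along the pad's length, z up; the top is flat.
- blue_place_top (a point): Centre of the top surface of the fixed blue pad, 166 x 84 mm and 10 mm high, on the bench: the place for the board. A thin white outline, 152 x 70 mm, is drawn on it, 10 mm wider all round than the part. x lies along the pad's length, z up; the top is flat.
- tin_c (a point): Small round open steel tin with screws in it, 60 mm across, 20 mm high, loose, a bystander between the pads. The point is its centre, half-way up.
- bottle_c (a point): Small amber glass jar with black cap, 36 mm across, 60 mm high, loose, a bystander on the robot's left. The point is its centre, half-way up.
There are look-alikes about, which are no part of the job. Leave any pink look-alike of the part that bears black_place_top alone.

How it is judged:
On the way, in this order (a step that is already met when the one before it is completed fails the run):
1. the fan lies on the yellow pad, released (horizontal distance between fan_c and yellow_place_top below 0.013 m and z of fan_c in the frame of yellow_place_top between 0.006 and 0.014 m and angle between fan_c's own z axis and vertical below 0.1 rad and (angle between the x axis of fan_c and the x axis of yellow_place_top, either way round below 0.22 rad or angle between the y axis of fan_c and the x axis of yellow_place_top, either way round below 0.22 rad) and contact force between the fingers and fan below 0.1 N and linear speed of fan below 0.03 m/s), for 0.2 s.
2. the finned heatsink lies on the white pad, released (horizontal distance between heatsink_c and white_place_top below 0.013 m and z of heatsink_c in the frame of white_place_top between 0.01 and 0.018 m and angle between heatsink_c's own z axis and vertical below 0.1 rad and angle between the x axis of heatsink_c and the x axis of white_place_top, either way round below 0.22 rad and contact force between the fingers and heatsink below 0.1 N and linear speed of heatsink below 0.03 m/s), for 0.2 s.
3. the copper plate lies on the black pad, released (horizontal distance between coldplate_c and black_place_top below 0.013 m and z of coldplate_c in the frame of black_place_top between 0.003 and 0.011 m and angle between coldplate_c's own z axis and vertical below 0.1 rad and angle between the x axis of coldplate_c and the x axis of black_place_top, either way round below 0.22 rad and contact force between the fingers and coldplate below 0.1 N and linear speed of coldplate below 0.03 m/s), for 0.2 s.
4. the board lies on the blue pad, released (horizontal distance between board_c and blue_place_top below 0.013 m and z of board_c in the frame of blue_place_top between 0.003 and 0.011 m and angle between board_c's own z axis and vertical below 0.1 rad and angle between the x axis of board_c and the x axis of blue_place_top, either way round below 0.22 rad and contact force between the fingers and board below 0.1 N and linear speed of board below 0.03 m/s), for 0.2 s.
At the end, for the whole second after the job is handed in: Fan on the yellow pad, heatsink on the white, copper plate on the black, board on the blue: each centred within 13 mm, flat on the pad (height within 4 mm), its length along the pad's within 0.22 rad (either way round; any quarter turn for the square fan), released and at rest (all of step 1 and all of step 2 and all of step 3 and all of step 4); the robot touches nothing.
It fails at once if a part is dropped or thrown (moves faster than 0.9 m/s while no finger holds it) ((linear speed of fan above 0.9 m/s and contact force between the fingers and fan below 0.1 N) or (linear speed of heatsink above 0.9 m/s and contact force between the fingers and heatsink below 0.1 N) or (linear speed of coldplate above 0.9 m/s and contact force between the fingers and coldplate below 0.1 N) or (linear speed of board above 0.9 m/s and contact force between the fingers and board below 0.1 N)).
It fails at once if the screw tin is pushed more than 30 mm or tipped (distance of tin_c from where it was at the start of the episode above 0.03 m or angle between tin_c's own z axis and vertical above 0.5 rad).
It fails at once if the amber jar is pushed more than 30 mm or tipped (distance of bottle_c from where it was at the start of the episode above 0.03 m or angle between bottle_c's own z axis and vertical above 0.5 rad).
It also fails if it takes over 118 s, if anything falls off the work surface, if the arm or the gripper's body presses on something with over 40 N, if the wrist force passes 120 N, or if a joint passes its speed limit or range.

## Working session

There is one attempt and no reset: what is moved stays moved. The work goes in short steps, Python scripts to look and compute and a tool call to move; the robot and the scene stay as the last step left them, time stands still between calls to the robot, and variables do not carry over. Pictures are saved under pics/ and viewed, at most 19 in all, crops included, and the job is handed in when it is done.

Besides the shell and the picture viewer there is one more tool, called after ">>>" in YAML: its name, and indented under it one key for each argument. jog_arm: Moves the arm, as the interface text tells. Its arguments: {"type":"object","properties":{"steps":{"type":"array"},"jaw":{"type":"number"}},"required":["steps"]}

```bash
mkdir -p pics
cat > h.py <<'E'
import cv2,numpy as np
from cell import robot,cams
def grab(n,f=None):
    d=cams.grab_frame(n)
    if f: cv2.imwrite('pics/'+f,d['color'][:,:,::-1])
    return d
def K(d): return np.array([[d['fx'],0,d['cx']],[0,d['fy'],d['cy']],[0,0,1.]])
def ray(d,px,z):
    p=cv2.undistortPoints(np.array(px,float).reshape(-1,1,2),K(d),np.array(d['dist'],float)).reshape(-1,2)
    T=np.array(d['world_to_cam']);R=T[:3,:3];c=-R.T@T[:3,3]
    r=np.c_[p,np.ones(len(p))]@R
    return c+r*((z-c[2])/r[:,2])[:,None]
def proj(d,P):
    T=np.array(d['world_to_cam']);rv=cv2.Rodrigues(T[:3,:3])[0]
    return cv2.projectPoints(np.array(P,float).reshape(-1,1,3),rv,T[:3,3],K(d),np.array(d['dist'],float))[0].reshape(-1,2)
E
python3 - <<'E'
from h import *
for n in ['scene','side','wrist']:
    d=grab(n,n+'0.png');T=np.array(d['world_to_cam']);print(n,d['fx'],-T[:3,:3].T@T[:3,3],T[2,:3])
print(robot.state())
E
```

```text
scene 496.08806477963174 [1.24857783 0.56713513 0.84478247] [-0.64454837 -0.48193773 -0.59354311]
side 530.3946809973445 [-0.10598999  0.7496608   1.01842035] [ 0.38930489 -0.61056071 -0.68967914]
wrist 382.0785101800592 [ 0.22693237 -0.55926975  0.3730832 ] [-0.2614783  -0.07216895 -0.96250753]
{'time_s': 0.15, 'joints': array([-1.35871588e+00,  9.17063012e-02,  1.23162537e+00,  2.33604347e-05,
        1.81980058e+00, -5.66508942e-02]), 'joint_velocities': array([ 0.00014115, -0.00218786, -0.00279005,  0.00049768,  0.00108493,
        0.00194335]), 'joint_torque': array([ 1.65680682e-03, -4.59371638e+01, -4.18526673e+01, -9.45336456e-05,
        9.53054958e-03, -9.60880698e-06]), 'ee_pos': array([ 0.15931558, -0.57835357,  0.30298923]), 'tcp_rot': array([-7.68350590e-04,  9.90985828e-01,  1.33964530e-01, -4.84762284e-05]), 'contact_force': array([-0.08752637,  0.04188987, -0.0043975 ]), 'ft_torque': array([ 0.03881243, -0.02391476,  0.00792531]), 'gripper_force': 0.0, 'opening': 1.001651181210359}
```

View pics/scene0.png

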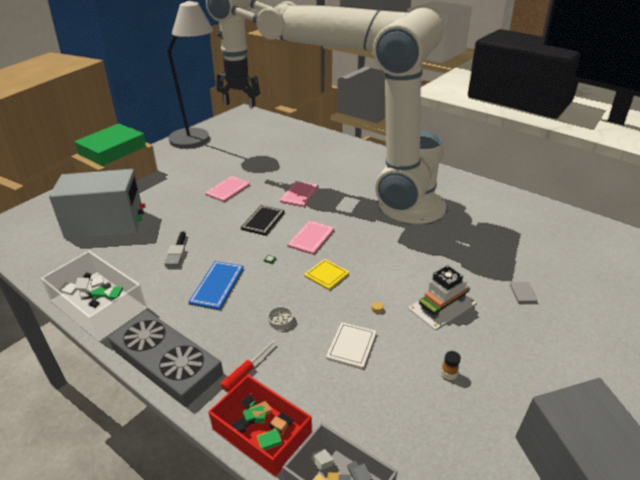

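View pics/side0.png

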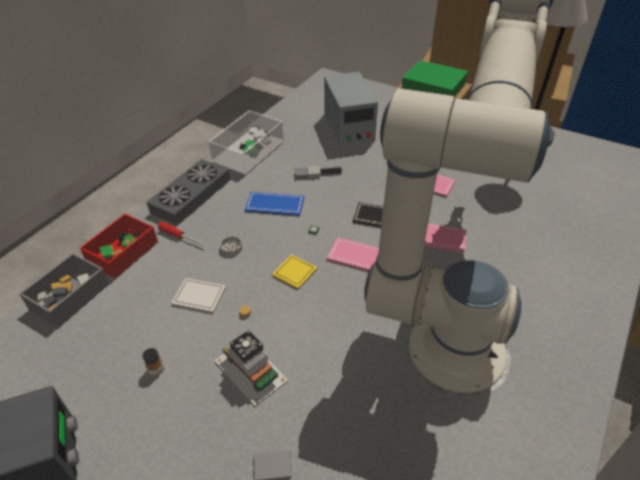

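The scene view shows the stack at (443,293), with pads yellow (326,273), white (352,344), black (263,219) and blue (217,284). The tin is at (281,318) and the jar at (451,365). There are three pink look-alikes at (228,188), (299,193) and (311,237), which I'll leave alone. The side view agrees.

```bash
cat > m.py <<'E'
from h import *
seeds={'scene':dict(yellow=(326,273),white=(352,344),black=(263,219),blue=(217,284)),
'side':dict(yellow=(295,271),white=(199,294),black=(368,215),blue=(275,204))}
def mask(hsv,n):
    H,S,V=[hsv[:,:,i].astype(int) for i in range(3)]
    return {'yellow':(H>20)&(H<35)&(S>140),'blue':(H>100)&(H<125)&(S>130)&(V>70),'white':(S<60)&(V>165),'black':(V<60)}[n]
if __name__=='__main__':
    for cam in seeds:
        d=grab(cam);hsv=cv2.cvtColor(d['color'],cv2.COLOR_RGB2HSV)
        for n,(u,v) in seeds[cam].items():
            m=mask(hsv,n).astype(np.uint8)*255
            m=cv2.morphologyEx(m,cv2.MORPH_CLOSE,np.ones((5,5)))
            cs=[c for c in cv2.findContours(m,0,2)[0] if cv2.contourArea(c)>60 and cv2.pointPolygonTest(c,(u,v),True)>-6]
            if not cs: print(cam,n,'none',hsv[v,u]);continue
            c=max(cs,key=cv2.contourArea)
            P=ray(d,c.reshape(-1,2),0.01)
            r=cv2.minAreaRect((P[:,:2]*1000).astype(np.float32))
            print(cam,n,np.round(r[0]),np.round(r[1]),round(r[2],1))
        for nm,px,z in [('stack',(447,275),.102),('tin',(281,318),.01),('jar',(451,365),.03)] if cam=='scene' else [('stack',(244,345),.102),('tin',(231,246),.01),('jar',(152,361),.03)]:
            print(cam,nm,np.round(ray(d,px,z)*1000))
        u,v=(443,293) if cam=='scene' else (250,362)
        cv2.imwrite(f'pics/st_{cam}.png',cv2.resize(d['color'][v-40:v+40,u-53:u+53,::-1],None,fx=7,fy=7,interpolation=2))
E
python3 m.py
python3 -c "
import cv2,numpy as np
a=cv2.imread('pics/st_scene.png');b=cv2.imread('pics/st_side.png')
cv2.imwrite('pics/st.png',cv2.resize(np.hstack([a,b]),(800,302)))"
```

```text
scene yellow [447.  -9.] [89. 87.] 86.8
scene white [ 368. -163.] [1337. 1848.] 0.0
scene black [ 358. -308.] [133.  80.] 14.3
scene blue [ 647. -209.] [167.  84.] 23.1
scene stack [[373. 282. 102.]]
scene tin [[641.  -0.  10.]]
scene jar [[550. 387.  30.]]
side yellow [442.  -8.] [85. 83.] 86.7
side white [608. 175.] [110.  85.] 17.0
side black [ 375. -299.] [73. 77.] 15.3
side blue [ 642. -207.] [156.  78.] 22.7
side stack [[369. 288. 102.]]
side tin [[641.   1.  10.]]
side jar [[555. 387.  30.]]
```

View pics/st.png

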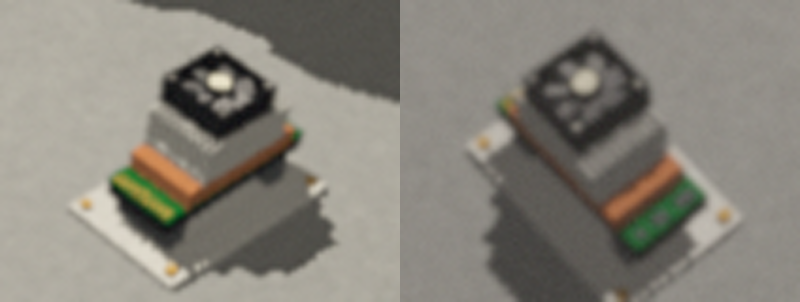

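The crop shows the fan hub dot at scene px (448.3,274.7) and side px (246,343.7). The stack is intact, with the long axis running from the board's gold-contact end to its rear end.

```bash
cat > go.py <<'E'
from h import *
from scipy.spatial.transform import Rotation as R
def rel(x,y,z,yaw,st=None):
    """shift/turn in jog units from current pose to TCP x,y,z (m), tool down, tool x at yaw deg (mod 180, j6 kept in range)"""
    s=st or robot.state(); q=s['tcp_rot'];Rc=R.from_quat([q[1],q[2],q[3],q[0]])
    p=np.array(s['ee_pos']);j1=np.degrees(np.arctan2(y,x))
    yaw=(yaw-(j1+90)+90)%180-90+(j1+90)
    a=np.radians(yaw);Rt=R.from_matrix(np.array([[np.cos(a),np.sin(a),0],[np.sin(a),-np.cos(a),0],[0,0,-1]]))
    d=Rc.inv().apply(np.array([x,y,z])-p)*100
    t=np.degrees((Rc.inv()*Rt).as_rotvec())/5
    print('shift cm',np.round(d,2),'turn',np.round(t,2),'yaw',round(yaw,1),'t',s['time_s'],'pos',np.round(p,4))
E
python3 - <<'E'
from go import *
s=cams.grab_frame('scene');w=cams.grab_frame('side')
print(ray(s,[448.3,274.7],.102)*1000,ray(w,[246,343.7],.102)*1000)
def f(d,u0,v0,L): return ray(d,[(u0+a/3.774,v0+b/3.774) for a,b in L],.102)*1000
for d,u0,v0,L in[(s,390,253,[(163,85),(217,47),(273,85),(212,137)]),(w,197,322,[(122,88),(195,35),(248,88),(176,150)])]:
    P=f(d,u0,v0,L)[:,:2];print(P.mean(0),[ (np.round(np.linalg.norm(e)),np.round(np.degrees(np.arctan2(e[1],e[0])),1)) for e in np.roll(P,-1,0)-P])
rel(.42,-.1,.32,60);
E
```

```text
[[369.91689042 283.62522848 102.        ]] [[367.28749271 282.94402272 102.        ]]
[376.46694172 284.22592631] [(np.float64(55.0), np.float64(168.4)), (np.float64(46.0), np.float64(73.1)), (np.float64(67.0), np.float64(-8.5)), (np.float64(52.0), np.float64(-119.8))]
[364.07803896 286.84736423] [(np.float64(51.0), np.float64(-105.3)), (np.float64(48.0), np.float64(163.3)), (np.float64(53.0), np.float64(78.8)), (np.float64(52.0), np.float64(-18.6))]
shift cm [ 37.84 -39.2   -1.62] turn [-0.   -0.   -8.92] yaw 60.0 t 0.35 pos [ 0.1593 -0.5784  0.3036]
```

>>> jog_arm:
  steps:
    - [4, -4, 0, 0, 0, -1]
    - [8, -8, 0, 0, 0, -2]
    - [11, -11.5, 0, 0, 0, -3]
    - [15, -15, 0, 0, 0, -4]
    - [18, -19, 0, 0, 0, -5]
    - [22, -23, 0, 0, 0, -6]
    - [26, -27, 0, 0, 0, -7]
    - [30, -31, 0, 0, 0, -8]
    - [34, -35, 0, 0, 0, -8.5]
    - [38, -39, 0, 0, 0, -9]
    - [38, -39, 0, 0, 0, -9]
    - [38, -39, 0, 0, 0, -9]

```text
time_s: 1.35
ee_pos: [0.4006, -0.1385, 0.3043]
tcp_rot: [0.001, 0.864, 0.503, 0.0]
contact_force: [0.1, -1.0, -0.0]
opening: 1.001
gripper_force: 0.0
```

Run:
```python
from go import *
s=cams.grab_frame('scene')
P=ray(s,[(429.8,306),(469,288.8)],.04);print(P,np.degrees(np.arctan2(*(P[1]-P[0])[1::-1])))
rel(.37,.284,.30,75);rel(.37,.284,.3,-15)
```

```text
[[0.42668515 0.27353287 0.04      ]
 [0.31528194 0.32415997 0.04      ]] 155.56061413964485
shift cm [ 34.73 -23.19   0.59] turn [ 0.01 -0.06 -2.83] yaw 75.0 t 1.4 pos [ 0.4035 -0.1322  0.3041]
shift cm [ 34.73 -23.19   0.59] turn [  0.06  -0.04 -20.83] yaw 165.0 t 1.4 pos [ 0.4035 -0.1322  0.3041]
```

>>> jog_arm:
  steps:
    - [3, -2, -0.6, 0, 0, -1.4]
    - [6, -4, -0.6, 0, 0, -2.8]
    - [9, -6, -0.6, 0, 0, -4.2]
    - [12, -8, -0.6, 0, 0, -5.6]
    - [15, -10, -0.6, 0, 0, -7]
    - [18, -12, -0.6, 0, 0, -8.4]
    - [21, -14, -0.6, 0, 0, -9.8]
    - [24, -16, -0.6, 0, 0, -11.2]
    - [27, -18, -0.6, 0, 0, -12.6]
    - [30, -20, -0.6, 0, 0, -14]
    - [32, -21.5, -0.6, 0, 0, -15.4]
    - [34, -22.5, -0.6, 0, 0, -16.8]

```text
time_s: 2.4
ee_pos: [0.3717, 0.2682, 0.31]
tcp_rot: [-0.0, 0.302, 0.953, 0.0]
contact_force: [0.7, -0.3, -0.2]
opening: 0.996
gripper_force: 0.0
```

Run:
```python
from go import *
rel(.37,.284,.32,161)
```

```text
shift cm [ 1.05  1.2  -1.  ] turn [ 0.   -0.   -3.23] yaw 161.0 t 2.4 pos [0.3717 0.2682 0.31  ]
```

>>> jog_arm:
  steps:
    - [0.5, 0.6, -0.5, 0, 0, -1.2]
    - [1, 1.2, -1, 0, 0, -2.4]
    - [1, 1.2, -1, 0, 0, -3.2]
    - [1, 1.2, -1, 0, 0, -3.2]
    - [1, 1.2, -1, 0, 0, -3.2]
    - [1, 1.2, -1, 0, 0, -3.2]

```text
time_s: 2.9
ee_pos: [0.3715, 0.2815, 0.3197]
tcp_rot: [-0.0, 0.171, 0.985, -0.0]
contact_force: [-0.7, 0.1, 0.1]
opening: 1.004
gripper_force: 0.0
```

Run:
```python
from go import *
d=grab('wrist','w1.png');print(robot.state()['ee_pos'],proj(d,[[.37,.284,.102],[.37,.284,.0]]))
```

```text
[0.37147568 0.28149059 0.31974859] [[323.50996585 222.92869505]
 [323.38483733 200.94498634]]
```

View pics/w1.png

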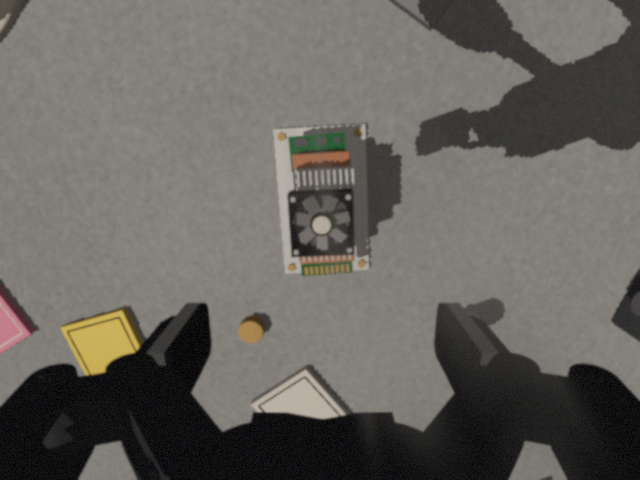

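The wrist view shows the fan with corners (289,191), (353,189), (354,256), (291,257) and the hub at (321,225). The gold end is at the bottom, near (327,270), and the long axis runs vertically in the picture.

Run:
```python
from go import *
d=cams.grab_frame('wrist')
def an(L,z):
    P=ray(d,L,z)[:,:2];E=np.roll(P,-1,0)-P
    print(np.round(P.mean(0),4),np.round(np.linalg.norm(E,axis=1),3),np.round(np.degrees(np.arctan2(E[:,1],E[:,0]))%180,1))
an([(289,191),(353,189),(354,256),(291,257)],.102)
print(ray(d,[(321,225)],.102))
g=cv2.cvtColor(d['color'],cv2.COLOR_RGB2HSV)
m=((g[:,:,2]<55)).astype(np.uint8)*255
m[:180]=0;m[270:]=0;m[:,:280]=0;m[:,357:]=0
c=max(cv2.findContours(m,0,2)[0],key=cv2.contourArea)
r=cv2.minAreaRect((ray(d,c.reshape(-1,2),.102)[:,:2]*1000).astype(np.float32));print(r)
an([(274,129),(367,124),(371,270),(287,274)],.006)
# copper/contacts ends: board width lines
an([(303,275),(352,274),(345,133),(290,136)],.04)
```

```text
[0.3704 0.2824] [0.048 0.053 0.05  0.052] [ 72.1 162.4  71.3 160.7]
[[0.37089513 0.28159304 0.102     ]]
((365.645751953125, 271.1573791503906), (24.929973602294922, 50.90110397338867), 73.878173828125)
[0.3712 0.2852] [0.09 0.15 0.09 0.15] [ 73.3 163.6  73.2 163.8]
[0.3694 0.2835] [0.048 0.133 0.049 0.132] [ 71.6 164.1  73.3 164.6]
```

Run:
```python
from go import *
rel(.3705,.283,.155,163)
```

```text
shift cm [ 0.14  0.11 16.48] turn [-0.   -0.   -0.54] yaw 163.0 t 3.0 pos [0.3715 0.2815 0.3198]
```

>>> jog_arm:
  steps:
    - [0.1, 0.1, 3, 0, 0, -0.5]
    - [0.1, 0.1, 6, 0, 0, -0.5]
    - [0.1, 0.1, 9, 0, 0, -0.5]
    - [0.1, 0.1, 11.5, 0, 0, -0.5]
    - [0.1, 0.1, 13.5, 0, 0, -0.5]
    - [0.1, 0.1, 15, 0, 0, -0.5]
    - [0.1, 0.1, 16, 0, 0, -0.5]
    - [0.1, 0.1, 16.5, 0, 0, -0.5]
    - [0.1, 0.1, 16.5, 0, 0, -0.5]
    - [0.1, 0.1, 16.5, 0, 0, -0.5]

```text
time_s: 3.83
ee_pos: [0.3711, 0.2832, 0.1557]
tcp_rot: [0.0, 0.149, 0.989, 0.0]
contact_force: [-0.3, 0.4, 0.1]
opening: 1.003
gripper_force: 0.0
```

>>> jog_arm:
  steps:
    - [0, 0, 0, 0, 0, 0]
    - [0, 0, 0, 0, 0, 0]
    - [0, 0, 0, 0, 0, 0]
    - [0, 0, 0, 0, 0, 0]
    - [0, 0, 0, 0, 0, 0]
    - [0, 0, 0, 0, 0, 0]
    - [0, 0, 0, 0, 0, 0]
    - [0, 0, 0, 0, 0, 0]
  jaw: 4.4

```text
time_s: 4.5
ee_pos: [0.3713, 0.2835, 0.1562]
tcp_rot: [0.001, 0.149, 0.989, 0.001]
contact_force: [0.1, -0.0, 5.9]
opening: 0.568
gripper_force: 63.6
```

>>> jog_arm:
  steps:
    - [0, 0, -0.5, 0, 0, 0]
    - [0, 0, -1.5, 0, 0, 0]
    - [0, 0, -2.5, 0, 0, 0]
    - [0, 0, -4, 0, 0, 0]
    - [0, 0, -6, 0, 0, 0]
    - [0, 0, -8, 0, 0, 0]
    - [0, 0, -8, 0, 0, 0]
    - [0, 0, -8, 0, 0, 0]

```text
time_s: 5.17
ee_pos: [0.3712, 0.2835, 0.2368]
tcp_rot: [0.001, 0.149, 0.989, 0.001]
contact_force: [-0.8, -1.0, -0.4]
opening: 0.569
gripper_force: 62.9
```

Run:
```python
from go import *
grab('wrist','w2.png')
s=grab('scene');w=grab('side')
a=cv2.resize(s['color'][200:340,340:526],(400,301));b=cv2.resize(w['color'][270:410,150:336],(400,301))
cv2.imwrite('pics/lift.png',np.hstack([a,b])[:,:,::-1])
rel(.445,-.0085,.235,-3.2);rel(.445,-.0085,.235,86.8)
```

```text
shift cm [-15.69 -25.67  -0.11] turn [-0.02 -0.02 -2.78] yaw 176.8 t 5.3167 pos [0.3705 0.283  0.2337]
shift cm [-15.69 -25.67  -0.11] turn [-0.02 -0.   15.22] yaw 86.8 t 5.3167 pos [0.3705 0.283  0.2337]
```

View pics/lift.png

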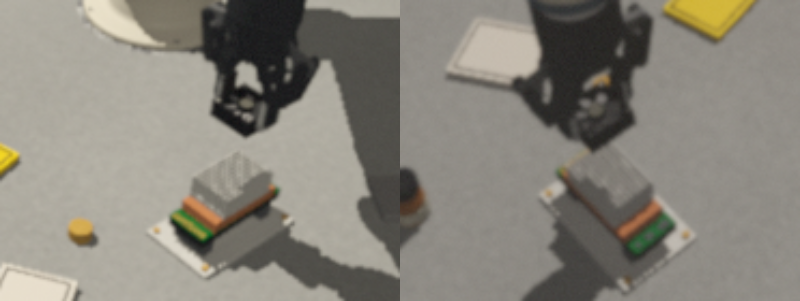

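The fan has come away clean. The heatsink, copper plate and board are still on the jig at scene-crop (225,200).

>>> jog_arm:
  steps:
    - [-0.7, -1.2, 0, 0, 0, -0.2]
    - [-2, -3.4, 0, 0, 0, -0.5]
    - [-3.9, -6.3, 0, 0, 0, -0.8]
    - [-5.9, -9.6, 0, 0, 0, -1.2]
    - [-7.9, -12.9, 0, 0, 0, -1.6]
    - [-9.8, -16, 0, 0, 0, -2]
    - [-11.7, -19, 0, 0, 0, -2.3]
    - [-13.4, -22, 0, 0, 0, -2.6]
    - [-14.6, -24, 0, 0, 0, -2.8]
    - [-15.4, -25.2, 0, 0, 0, -2.8]
    - [-15.7, -25.7, 0, 0, 0, -2.8]
    - [-15.7, -25.7, 0, 0, 0, -2.8]

```text
time_s: 6.32
ee_pos: [0.4451, -0.0096, 0.2337]
tcp_rot: [-0.001, 0.028, 1.0, 0.0]
contact_force: [-0.3, 1.0, 0.6]
opening: 0.573
gripper_force: 62.9
```

Run:
```python
from go import *
d=grab('wrist','w3.png')
rel(.445,-.0085,.085,-3.2);
```

```text
shift cm [-3.00e-02  1.00e-02  1.49e+01] turn [ 0.01 -0.02  0.01] yaw 176.8 t 6.3667 pos [ 0.445  -0.0086  0.234 ]
```

View pics/w3.png

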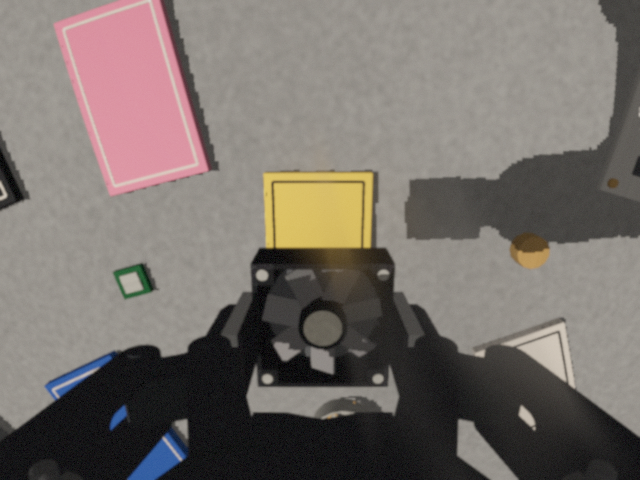

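The held fan is at (322,318) and square. The yellow pad's far edge runs (264,172) to (375,172), so the alignment is good. I'll check the numbers.

Run:
```python
from go import *
d=cams.grab_frame('wrist')
P=ray(d,[(264,172),(375,172)],.01)[:,:2];e=P[1]-P[0];n=np.array([e[1],-e[0]])/np.linalg.norm(e)
m=P.mean(0);c=min((m+.042*n,m-.042*n),key=lambda q:np.linalg.norm(q-[.445,-.0085]))
print('yellow',c,np.linalg.norm(e),np.degrees(np.arctan2(e[1],e[0])))
F=ray(d,[(254,250),(393,250),(389,385),(253,385)],.234-.155+.102)[:,:2];print('fan',F.mean(0),F)
```

```text
yellow [ 0.44602109 -0.01017899] 0.084786794411466 86.87512493474237
fan [ 0.44170905 -0.00762053] [[ 0.4136912  -0.02915897]
 [ 0.41622973  0.01774067]
 [ 0.46983465  0.01628617]
 [ 0.46708064 -0.03535001]]
```

>>> jog_arm:
  steps:
    - [-0.1, -0.1, 1.5, 0, 0, 0]
    - [-0.2, -0.2, 4, 0, 0, 0]
    - [-0.2, -0.2, 7, 0, 0, 0]
    - [-0.2, -0.2, 10, 0, 0, 0]
    - [-0.2, -0.2, 12, 0, 0, 0]
    - [-0.2, -0.2, 13.3, 0, 0, 0]
    - [-0.2, -0.2, 14, 0, 0, 0]
    - [-0.2, -0.2, 14.4, 0, 0, 0]
    - [-0.2, -0.2, 14.7, 0, 0, 0]
    - [-0.2, -0.2, 14.9, 0, 0, 0]
    - [-0.2, -0.2, 14.9, 0, 0, 0]
    - [-0.2, -0.2, 14.9, 0, 0, 0]

```text
time_s: 7.42
ee_pos: [0.4476, -0.0107, 0.0868]
tcp_rot: [0.001, 0.027, 1.0, -0.0]
contact_force: [-0.2, 0.8, -0.3]
opening: 0.567
gripper_force: 62.9
```

>>> jog_arm:
  steps:
    - [0, 0, 0.05, 0, 0, 0]
    - [0, 0, 0.1, 0, 0, 0]
    - [0, 0, 0.1, 0, 0, 0]
    - [0, 0, 0.1, 0, 0, 0]

```text
time_s: 7.75
ee_pos: [0.4472, -0.0108, 0.085]
tcp_rot: [0.0, 0.027, 1.0, 0.0]
contact_force: [-0.8, -0.4, -0.2]
opening: 0.565
gripper_force: 62.9
```

>>> jog_arm:
  steps:
    - [0, 0, 0.05, 0, 0, 0]
    - [0, 0, 0.1, 0, 0, 0]
    - [0, 0, 0.1, 0, 0, 0]
    - [0, 0, 0.1, 0, 0, 0]

```text
time_s: 8.08
ee_pos: [0.4473, -0.0108, 0.0843]
tcp_rot: [0.0, 0.027, 1.0, -0.0]
contact_force: [-1.5, 0.2, 2.8]
opening: 0.571
gripper_force: 63.2
```

>>> jog_arm:
  steps:
    - [0, 0, 0, 0, 0, 0]
    - [0, 0, 0, 0, 0, 0]
    - [0, 0, 0, 0, 0, 0]
    - [0, 0, 0, 0, 0, 0]
    - [0, 0, 0, 0, 0, 0]
    - [0, 0, 0, 0, 0, 0]
  jaw: 8.5

```text
time_s: 8.58
ee_pos: [0.4471, -0.0107, 0.0838]
tcp_rot: [-0.0, 0.027, 1.0, 0.0]
contact_force: [-0.8, 0.0, -0.7]
opening: 0.997
gripper_force: 0.0
```

>>> jog_arm:
  steps:
    - [0, 0, -1, 0, 0, 0]
    - [0, 0, -3, 0, 0, 0]
    - [0, 0, -6, 0, 0, 0]
    - [0, 0, -10, 0, 0, 0]
    - [0, 0, -14, 0, 0, 0]
    - [0, 0, -18, 0, 0, 0]
    - [0, 0, -21, 0, 0, 0]
    - [0, 0, -21, 0, 0, 0]
    - [0, 0, -21, 0, 0, 0]

```text
time_s: 9.33
ee_pos: [0.4477, -0.0108, 0.297]
tcp_rot: [0.003, 0.027, 1.0, -0.0]
contact_force: [0.0, 0.6, 0.3]
opening: 0.997
gripper_force: 0.0
```

Run:
```python
from go import *
d=grab('wrist','w4.png')
rel(.3705,.283,.29,163)
```

```text
shift cm [ 9.25 28.92  0.45] turn [0.   0.02 2.78] yaw 163.0 t 9.3833 pos [ 0.4472 -0.0107  0.2946]
```

View pics/w4.png

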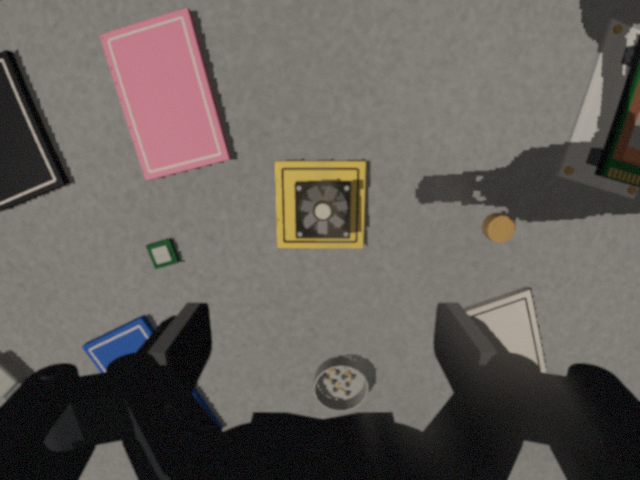

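The fan sits inside the outline at (323,210), with the pad centre at (321,204). I'll confirm numerically, then go back to the stack.

>>> jog_arm:
  steps:
    - [1, 3, 0.4, 0, 0, 0.3]
    - [2, 6.5, 0.4, 0, 0, 0.7]
    - [3, 10, 0.4, 0, 0, 1]
    - [4.2, 13.5, 0.4, 0, 0, 1.4]
    - [5.3, 17, 0.4, 0, 0, 1.8]
    - [6.4, 20.5, 0.4, 0, 0, 2.2]
    - [7.5, 24, 0.4, 0, 0, 2.6]
    - [8.5, 27, 0.4, 0, 0, 2.8]
    - [9.2, 28.9, 0.4, 0, 0, 2.8]
    - [9.2, 28.9, 0.4, 0, 0, 2.8]
    - [9.2, 28.9, 0.4, 0, 0, 2.8]

```text
time_s: 10.3
ee_pos: [0.3701, 0.2832, 0.2878]
tcp_rot: [-0.001, 0.147, 0.989, -0.001]
contact_force: [-0.7, -0.5, 0.1]
opening: 0.993
gripper_force: 0.0
```

Run:
```python
from go import *
i=cv2.imread('pics/w4.png')
d=grab('wrist','w5.png')
# top face of heatsink at z=.082
g=cv2.cvtColor(d['color'],cv2.COLOR_RGB2HSV)
print(proj(d,[[.3705,.283,.082]]))
rel(.3705,.283,.135,163)
cv2.imwrite('pics/w5c.png',cv2.resize(d['color'][100:300,220:430,::-1],None,fx=2.8,fy=2.8,interpolation=2))
```

```text
[[321.87755513 230.49676767]]
shift cm [-0.    0.09 15.32] turn [-0.03 -0.02 -0.01] yaw 163.0 t 10.35 pos [0.3706 0.2825 0.2882]
```

View pics/w5c.png

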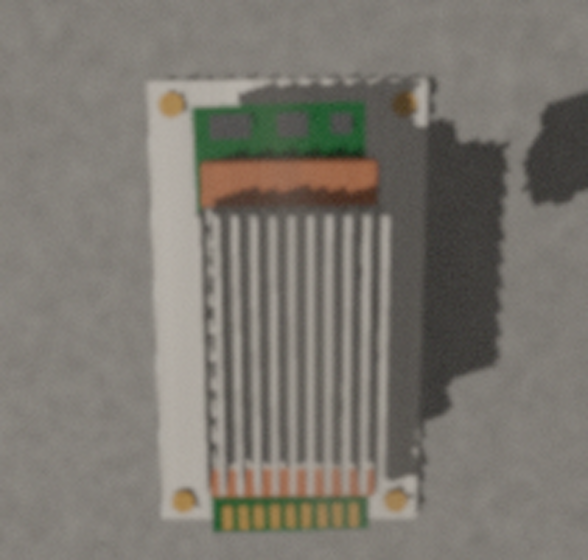

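The crop shows the heatsink's fins spanning crop y 215 to 465 and x 210 to 390. The copper plate and board sit beneath it, undisturbed.

Run:
```python
from go import *
d=cams.grab_frame('wrist')
px=lambda L:[(220+a/2.8,100+b/2.8) for a,b in L]
def an(n,L,z):
    P=ray(d,px(L),z)[:,:2];E=np.roll(P,-1,0)-P
    print(n,np.round(P.mean(0),4),np.round(np.linalg.norm(E,axis=1),3),np.round(np.degrees(np.arctan2(E[:,1],E[:,0]))%180,1))
an('hs465',[(204,213),(391,215),(381,465),(210,465)],.082)
an('hs495',[(204,213),(391,215),(381,492),(210,492)],.082)
an('brd',[(195,107),(365,102),(367,526),(215,530)],.04)
an('jig',[(148,82),(430,79),(414,517),(163,519)],.006)
d4=d;print(np.array(d['world_to_cam'])[2,:3])
```

```text
hs465 [0.3663 0.2869] [0.048 0.068 0.047 0.068] [ 72.4 162.2  73.1 163.2]
hs495 [0.3701 0.2858] [0.048 0.076 0.047 0.076] [ 72.4 162.4  73.1 163.1]
brd [0.3696 0.2827] [0.049 0.131 0.049 0.131] [ 74.6 164.4  74.7 164.5]
jig [0.3712 0.283 ] [0.09  0.149 0.089 0.149] [ 73.6 162.8  73.6 163.1]
[ 0.25721402 -0.08303846 -0.96278012]
```

>>> jog_arm:
  steps:
    - [0, 0.1, 3, 0, 0, 0]
    - [0, 0.1, 6, 0, 0, 0]
    - [0, 0.1, 9, 0, 0, 0]
    - [0, 0.1, 11.5, 0, 0, 0]
    - [0, 0.1, 13.5, 0, 0, 0]
    - [0, 0.1, 14.7, 0, 0, 0]
    - [0, 0.1, 15.3, 0, 0, 0]
    - [0, 0.1, 15.6, 0, 0, 0]
    - [0, 0.1, 15.6, 0, 0, 0]
    - [0, 0.1, 15.6, 0, 0, 0]

```text
time_s: 11.23
ee_pos: [0.3719, 0.2839, 0.1353]
tcp_rot: [0.001, 0.149, 0.989, 0.001]
contact_force: [-0.1, -0.4, 1.3]
opening: 0.995
gripper_force: 0.0
```

>>> jog_arm:
  steps:
    - [0, 0, 0, 0, 0, 0]
    - [0, 0, 0, 0, 0, 0]
    - [0, 0, 0, 0, 0, 0]
    - [0, 0, 0, 0, 0, 0]
    - [0, 0, 0, 0, 0, 0]
    - [0, 0, 0, 0, 0, 0]
    - [0, 0, 0, 0, 0, 0]
    - [0, 0, 0, 0, 0, 0]
  jaw: 4.4

```text
time_s: 11.9
ee_pos: [0.3717, 0.2841, 0.1351]
tcp_rot: [0.001, 0.149, 0.989, 0.001]
contact_force: [0.1, 0.4, 6.5]
opening: 0.57
gripper_force: 64.5
```

>>> jog_arm:
  steps:
    - [0, 0, -0.5, 0, 0, 0]
    - [0, 0, -1.5, 0, 0, 0]
    - [0, 0, -2.5, 0, 0, 0]
    - [0, 0, -4, 0, 0, 0]
    - [0, 0, -6, 0, 0, 0]
    - [0, 0, -8, 0, 0, 0]
    - [0, 0, -10, 0, 0, 0]
    - [0, 0, -11, 0, 0, 0]
    - [0, 0, -11, 0, 0, 0]
    - [0, 0, -11, 0, 0, 0]

```text
time_s: 12.73
ee_pos: [0.3713, 0.2838, 0.2441]
tcp_rot: [0.0, 0.149, 0.989, 0.0]
contact_force: [-0.7, 0.6, -2.1]
opening: 0.565
gripper_force: 63.8
```

Run:
```python
from go import *
grab('wrist','w6.png')
s=grab('scene');w=grab('side')
a=cv2.resize(s['color'][200:380,300:540],(400,300));b=cv2.resize(w['color'][230:410,120:360],(400,300))
cv2.imwrite('pics/lift2.png',np.hstack([a,b])[:,:,::-1])
import m
# white pad in both views
for n,d,roi in[('scene',s,(300,310,400,380)),('side',w,(165,270,235,320))]:
    g=cv2.cvtColor(d['color'],cv2.COLOR_RGB2HSV)
    for th in(140,150,165,):
        mk=((g[:,:,1]<60)&(g[:,:,2]>th)).astype(np.uint8)*255
        z=np.zeros_like(mk);x0,y0,x1,y1=roi;z[y0:y1,x0:x1]=mk[y0:y1,x0:x1]
        z=cv2.morphologyEx(z,cv2.MORPH_CLOSE,np.ones((5,5)));c=max(cv2.findContours(z,0,2)[0],key=cv2.contourArea)
        r=cv2.minAreaRect((ray(d,c.reshape(-1,2),.01)[:,:2]*1000).astype(np.float32));print(n,th,np.round(r[0]),np.round(r[1]),round(r[2],1))
rel(.608,.175,.24,17)
```

```text
scene 140 [605. 174.] [204. 237.] 36.5
scene 150 [605. 174.] [204. 237.] 36.5
scene 165 [605. 174.] [204. 237.] 36.5
side 140 [629. 185.] [118. 185.] 43.0
side 150 [618. 177.] [98. 89.] 16.7
side 165 [616. 178.] [93. 84.] 17.2
shift cm [-25.86  -3.4    0.18] turn [-4.000e-02  2.000e-02  2.918e+01] yaw 17.0 t 12.8833 pos [0.3708 0.2835 0.2422]
```

View pics/lift2.png

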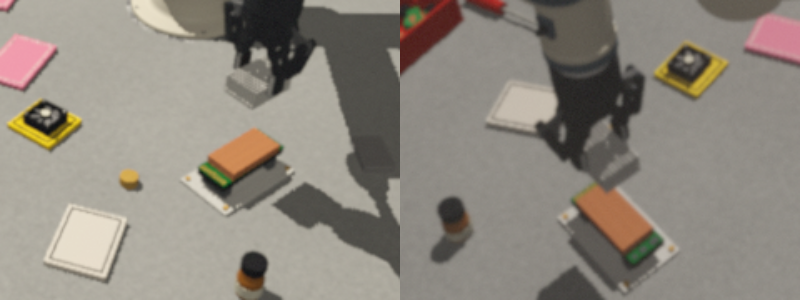

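The heatsink is held. Copper plate and board remain on the jig, at left-crop (235,165). The white pad corners in the left crop are about (76,205), (129,218), (103,275), (44,262).

>>> jog_arm:
  steps:
    - [-0.8, -0.1, 0, 0, 0, -0.3]
    - [-2.4, -0.3, 0, 0, 0, -0.8]
    - [-4.8, -0.6, 0, 0, 0, -1.4]
    - [-7.5, -1, 0, 0, 0, -2.1]
    - [-10.5, -1.4, 0, 0, 0, -2.9]
    - [-13.5, -1.8, 0, 0, 0, -3.7]
    - [-16.5, -2.2, 0, 0, 0, -4.5]
    - [-19.5, -2.6, 0, 0, 0, -5.3]
    - [-22.3, -3, 0, 0, 0, -6]
    - [-24.4, -3.2, 0, 0, 0, -6.5]
    - [-25.5, -3.4, 0, 0, 0, -6.8]
    - [-25.9, -3.4, 0, 0, 0, -6.8]

```text
time_s: 13.88
ee_pos: [0.6098, 0.1737, 0.2413]
tcp_rot: [-0.002, -0.146, 0.989, -0.0]
contact_force: [0.9, 0.5, -1.6]
opening: 0.574
gripper_force: 63.7
```

>>> jog_arm:
  steps:
    - [0, 0, 0, 0, 0, 0]
    - [0, 0, 0, 0, 0, 0]

```text
time_s: 14.05
ee_pos: [0.6082, 0.1754, 0.2429]
tcp_rot: [-0.001, -0.147, 0.989, 0.0]
contact_force: [0.5, -0.2, -2.1]
opening: 0.576
gripper_force: 63.7
```

Run:
```python
from go import *
s=cams.grab_frame('scene')
P=ray(s,[(300+.6*a,200+.6*b) for a,b in[(76,205),(129,218),(103,275),(44,262)]],.01)[:,:2];E=np.roll(P,-1,0)-P
print(np.round(P.mean(0),4),np.round(np.linalg.norm(E,axis=1),3),np.round(np.degrees(np.arctan2(E[:,1],E[:,0]))%180,1))
d=grab('wrist','w7.png')
rel(.608,.175,.093,17)
```

```text
[0.6058 0.179 ] [0.076 0.108 0.078 0.112] [107.5  13.7 110.6  12.7]
shift cm [ 1.000e-02 -8.000e-02  1.507e+01] turn [-1.000e-02 -1.000e-02  3.598e+01] yaw 17.0 t 14.15 pos [0.608  0.1758 0.2437]
```

View pics/w7.png

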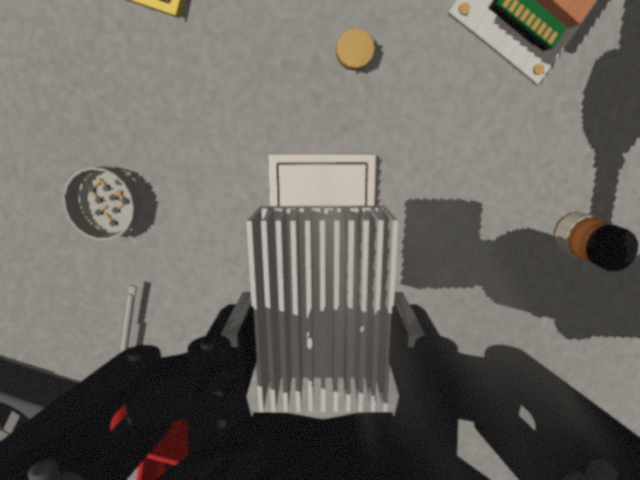

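The held heatsink spans (250,212) to (396,212) at its far top edge and (258,411) to (390,411) at the near edge. The white pad's far edge is (269,156) to (377,154).

Run:
```python
from go import *
d=cams.grab_frame('wrist')
P=ray(d,[(269,156),(377,154)],.01)[:,:2];e=P[1]-P[0];n=np.array([e[1],-e[0]])/np.linalg.norm(e);m=P.mean(0)
for k in(.055,-.055):print('white',m+k*n,np.linalg.norm(e),np.degrees(np.arctan2(e[1],e[0]))-90)
F=ray(d,[(249,218),(397,218),(390,411),(258,411)],.1907)[:,:2];E=np.roll(F,-1,0)-F
print(F.mean(0),np.linalg.norm(E,axis=1),np.degrees(np.arctan2(E[:,1],E[:,0]))%180)
```

```text
white [0.60962472 0.17791362] 0.08433824885845596 18.017568923203072
white [0.50501893 0.14388967] 0.08433824885845596 18.017568923203072
[0.6053725  0.17576312] [0.04889255 0.07682398 0.05160224 0.07683297] [106.98434051  18.30021498 107.01036024  16.27926439]
```

>>> jog_arm:
  steps:
    - [-0.1, 0, 1.5, 0, 0, 0]
    - [-0.3, 0.1, 4, 0, 0, 0]
    - [-0.3, 0.1, 7, 0, 0, 0]
    - [-0.3, 0.1, 10, 0, 0, 0]
    - [-0.3, 0.1, 12, 0, 0, 0]
    - [-0.3, 0.1, 13.3, 0, 0, 0]
    - [-0.3, 0.1, 14, 0, 0, 0]
    - [-0.3, 0.1, 14.4, 0, 0, 0]
    - [-0.3, 0.1, 14.7, 0, 0, 0]
    - [-0.3, 0.1, 14.9, 0, 0, 0]
    - [-0.3, 0.1, 14.9, 0, 0, 0]
    - [-0.3, 0.1, 14.9, 0, 0, 0]

```text
time_s: 15.2
ee_pos: [0.6119, 0.177, 0.0961]
tcp_rot: [0.001, -0.147, 0.989, 0.0]
contact_force: [-0.4, -0.0, -1.0]
opening: 0.568
gripper_force: 63.8
```

>>> jog_arm:
  steps:
    - [0, 0, 0.05, 0, 0, 0]
    - [0, 0, 0.1, 0, 0, 0]
    - [0, 0, 0.1, 0, 0, 0]
    - [0, 0, 0.1, 0, 0, 0]

```text
time_s: 15.53
ee_pos: [0.6114, 0.1769, 0.094]
tcp_rot: [0.0, -0.147, 0.989, 0.0]
contact_force: [0.9, -0.6, -1.4]
opening: 0.571
gripper_force: 63.8
```

>>> jog_arm:
  steps:
    - [0, 0, 0.05, 0, 0, 0]
    - [0, 0, 0.1, 0, 0, 0]
    - [0, 0, 0.15, 0, 0, 0]
    - [0, 0, 0.15, 0, 0, 0]
    - [0, 0, 0.15, 0, 0, 0]

```text
time_s: 15.95
ee_pos: [0.6113, 0.1769, 0.0922]
tcp_rot: [-0.0, -0.147, 0.989, 0.0]
contact_force: [-0.5, 0.3, -1.0]
opening: 0.569
gripper_force: 63.8
```

>>> jog_arm:
  steps:
    - [0, 0, 0.05, 0, 0, 0]
    - [0, 0, 0.1, 0, 0, 0]
    - [0, 0, 0.1, 0, 0, 0]
    - [0, 0, 0.1, 0, 0, 0]

```text
time_s: 16.28
ee_pos: [0.6114, 0.1769, 0.0913]
tcp_rot: [-0.0, -0.147, 0.989, 0.0]
contact_force: [0.3, 0.4, -0.9]
opening: 0.569
gripper_force: 63.8
```

>>> jog_arm:
  steps:
    - [0, 0, 0.05, 0, 0, 0]
    - [0, 0, 0.1, 0, 0, 0]
    - [0, 0, 0.1, 0, 0, 0]
    - [0, 0, 0.1, 0, 0, 0]

```text
time_s: 16.62
ee_pos: [0.6114, 0.1769, 0.0911]
tcp_rot: [0.0, -0.147, 0.989, 0.0]
contact_force: [-2.7, -1.4, 3.5]
opening: 0.574
gripper_force: 64.3
```

Contact. Releasing.

>>> jog_arm:
  steps:
    - [0, 0, 0, 0, 0, 0]
    - [0, 0, 0, 0, 0, 0]
    - [0, 0, 0, 0, 0, 0]
    - [0, 0, 0, 0, 0, 0]
    - [0, 0, 0, 0, 0, 0]
    - [0, 0, 0, 0, 0, 0]
  jaw: 8.5

```text
time_s: 17.12
ee_pos: [0.6114, 0.1769, 0.0902]
tcp_rot: [-0.0, -0.147, 0.989, 0.0]
contact_force: [-0.6, 1.1, 0.7]
opening: 0.995
gripper_force: 0.0
```

>>> jog_arm:
  steps:
    - [0, 0, -1, 0, 0, 0]
    - [0, 0, -3, 0, 0, 0]
    - [0, 0, -6, 0, 0, 0]
    - [0, 0, -10, 0, 0, 0]
    - [0, 0, -14, 0, 0, 0]
    - [0, 0, -18, 0, 0, 0]
    - [0, 0, -20, 0, 0, 0]
    - [0, 0, -20, 0, 0, 0]
    - [0, 0, -20, 0, 0, 0]

```text
time_s: 17.87
ee_pos: [0.6117, 0.177, 0.2935]
tcp_rot: [0.002, -0.147, 0.989, 0.0]
contact_force: [-0.3, 0.1, -1.2]
opening: 0.996
gripper_force: 0.0
```

Run:
```python
from go import *
d=grab('wrist','w8.png')
rel(.3705,.284,.26,163)
```

```text
shift cm [19.94 17.25  3.07] turn [0.   0.01 6.78] yaw 163.0 t 17.9167 pos [0.6114 0.1769 0.2909]
```

View pics/w8.png

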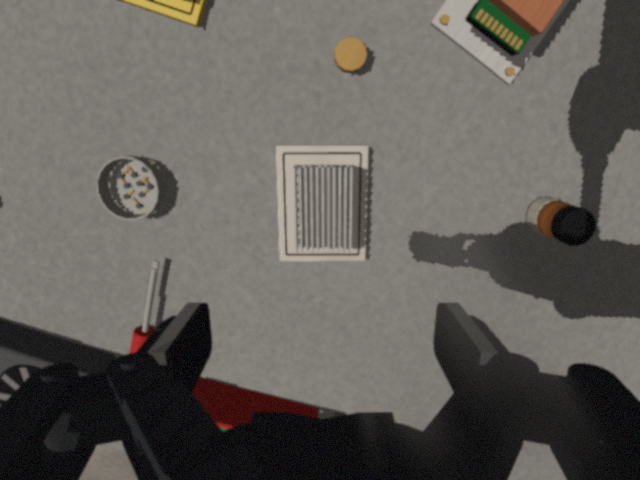

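The heatsink lies at (327,208) inside the outline, with the pad corners at (277,147) and (367,261).

Run:
```python
from go import *
d=cams.grab_frame('wrist')
print(ray(d,[(277,147),(369,147),(367,261),(280,261)],.01).mean(0),ray(d,[(294,165),(360,165),(357,252),(296,252)],.038).mean(0))
```

```text
[0.60784613 0.17670849 0.01      ] [0.60514341 0.17900206 0.038     ]
```

>>> jog_arm:
  steps:
    - [2, 1.7, 0.3, 0, 0, 0.7]
    - [4, 3.5, 0.6, 0, 0, 1.4]
    - [6, 5.2, 1, 0, 0, 2.1]
    - [8, 6.9, 1.4, 0, 0, 2.8]
    - [10, 8.6, 1.8, 0, 0, 3.5]
    - [12, 10.4, 2.2, 0, 0, 4.2]
    - [14, 12.1, 2.6, 0, 0, 4.9]
    - [16, 13.8, 3, 0, 0, 5.6]
    - [18, 15.5, 3, 0, 0, 6.3]
    - [19.4, 16.8, 3, 0, 0, 6.8]
    - [19.9, 17.2, 3, 0, 0, 6.8]
    - [19.9, 17.2, 3, 0, 0, 6.8]

```text
time_s: 18.97
ee_pos: [0.3697, 0.284, 0.259]
tcp_rot: [-0.001, 0.147, 0.989, -0.001]
contact_force: [-0.4, 0.1, 0.1]
opening: 0.996
gripper_force: 0.0
```

Run:
```python
from go import *
d=grab('wrist','w9.png')
g=cv2.cvtColor(d['color'],cv2.COLOR_RGB2HSV)
m=((g[:,:,0]<16)&(g[:,:,1]>90)&(g[:,:,2]>60)).astype(np.uint8)*255
m=cv2.morphologyEx(m,cv2.MORPH_OPEN,np.ones((5,5)));c=max(cv2.findContours(m,0,2)[0],key=cv2.contourArea)
r=cv2.minAreaRect((ray(d,c.reshape(-1,2),.054)[:,:2]*1000).astype(np.float32));print(r,cv2.boundingRect(c))
rel(.3705,.284,.108,163)
```

```text
((368.09423828125, 285.1079406738281), (49.68900680541992, 100.0974349975586), 73.69480895996094) (287, 159, 70, 132)
shift cm [ 0.02  0.06 15.13] turn [-0.02 -0.01  0.01] yaw 163.0 t 19.0167 pos [0.3707 0.2836 0.2593]
```

Wrist check: heatsink is about 3.5 mm off the white pad centre, well within limits. The copper plate is at (.368,.285), yaw 163.7°.

>>> jog_arm:
  steps:
    - [0.1, 0.1, 3, 0, 0, -0.1]
    - [0.1, 0.1, 6, 0, 0, -0.1]
    - [0.1, 0.1, 9, 0, 0, -0.1]
    - [0.1, 0.1, 11.5, 0, 0, -0.1]
    - [0.1, 0.1, 13, 0, 0, -0.1]
    - [0.1, 0.1, 14, 0, 0, -0.1]
    - [0.1, 0.1, 14.5, 0, 0, -0.1]
    - [0.1, 0.1, 14.5, 0, 0, -0.1]
    - [0.1, 0.1, 14.5, 0, 0, -0.1]
    - [0.1, 0.1, 14.5, 0, 0, -0.1]

```text
time_s: 19.85
ee_pos: [0.3711, 0.2852, 0.1168]
tcp_rot: [0.001, 0.144, 0.99, 0.001]
contact_force: [-0.5, -0.2, -1.0]
opening: 0.998
gripper_force: 0.0
```

>>> jog_arm:
  steps:
    - [0, 0, 0, 0, 0, 0]
    - [0, 0, 0, 0, 0, 0]
    - [0, 0, 0, 0, 0, 0]
    - [0, 0, 0, 0, 0, 0]
    - [0, 0, 0, 0, 0, 0]
    - [0, 0, 0, 0, 0, 0]
    - [0, 0, 0, 0, 0, 0]
    - [0, 0, 0, 0, 0, 0]
  jaw: 4.4

```text
time_s: 20.52
ee_pos: [0.3707, 0.2852, 0.1166]
tcp_rot: [0.001, 0.144, 0.99, 0.001]
contact_force: [-0.2, -0.4, 5.0]
opening: 0.568
gripper_force: 63.1
```

>>> jog_arm:
  steps:
    - [0, 0, -0.2, 0, 0, 0]
    - [0, 0, -0.6, 0, 0, 0]
    - [0, 0, -1.2, 0, 0, 0]
    - [0, 0, -1.5, 0, 0, 0]
    - [0, 0, -1.5, 0, 0, 0]

```text
time_s: 20.93
ee_pos: [0.3705, 0.2851, 0.1312]
tcp_rot: [0.0, 0.144, 0.99, 0.0]
contact_force: [0.5, -0.1, -3.8]
opening: 0.561
gripper_force: 62.5
```

Run:
```python
from go import *
s=grab('scene');w=grab('side')
a=cv2.resize(s['color'][230:350,390:550],(400,300),interpolation=2);b=cv2.resize(w['color'][300:420,170:330],(400,300),interpolation=2)
cv2.imwrite('pics/lift3.png',np.hstack([a,b])[:,:,::-1])
print(robot.state()['ee_pos'])
```

```text
[0.37028371 0.28494539 0.13041657]
```

View pics/lift3.png

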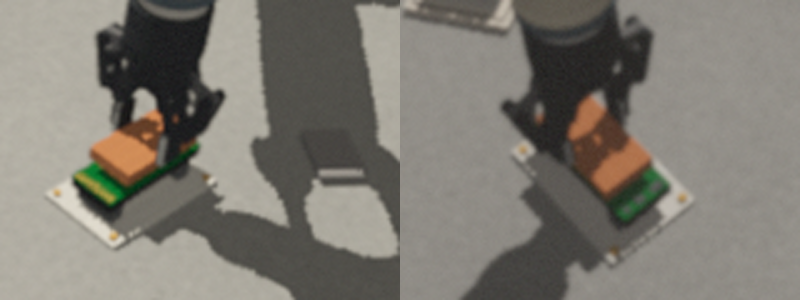

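Only the copper plate came up (about 4 N). The board still sits on the jig at left-crop (120,190).

>>> jog_arm:
  steps:
    - [0, 0, -1, 0, 0, 0]
    - [0, 0, -3, 0, 0, 0]
    - [0, 0, -5, 0, 0, 0]
    - [0, 0, -7, 0, 0, 0]
    - [0, 0, -9, 0, 0, 0]
    - [0, 0, -10, 0, 0, 0]
    - [0, 0, -10, 0, 0, 0]
    - [0, 0, -10, 0, 0, 0]

```text
time_s: 21.7
ee_pos: [0.3704, 0.285, 0.2305]
tcp_rot: [0.0, 0.144, 0.99, 0.0]
contact_force: [-0.5, -0.5, -5.2]
opening: 0.564
gripper_force: 63.0
```

Run:
```python
from go import *
rel(.44,0,.23,89)
```

```text
shift cm [-14.81 -25.32   0.04] turn [1.000e-02 0.000e+00 1.488e+01] yaw 89.0 t 21.7 pos [0.3704 0.285  0.2305]
```

>>> jog_arm:
  steps:
    - [-0.6, -1, 0, 0, 0, 0.7]
    - [-1.7, -3, 0, 0, 0, 2]
    - [-3.2, -5.4, 0, 0, 0, 3.3]
    - [-4.7, -8, 0, 0, 0, 4.6]
    - [-6.2, -10.6, 0, 0, 0, 5.9]
    - [-7.7, -13.2, 0, 0, 0, 7.2]
    - [-9.2, -15.8, 0, 0, 0, 8.5]
    - [-10.7, -18.3, 0, 0, 0, 9.8]
    - [-12.2, -20.8, 0, 0, 0, 11.1]
    - [-13.5, -23, 0, 0, 0, 12.4]
    - [-14.4, -24.6, 0, 0, 0, 13.7]
    - [-14.8, -25.3, 0, 0, 0, 14.9]

```text
time_s: 22.7
ee_pos: [0.4395, -0.0022, 0.2281]
tcp_rot: [-0.001, 0.717, 0.697, -0.002]
contact_force: [-0.4, -0.1, -4.0]
opening: 0.559
gripper_force: 63.0
```

Run:
```python
from go import *
d=grab('scene')
g=cv2.cvtColor(d['color'],cv2.COLOR_RGB2HSV)
cv2.imwrite('pics/bk.png',cv2.resize(d['color'][180:260,205:345,::-1],None,fx=5.7,fy=5.7,interpolation=2))
rel(.362,-.305,.23,14.3)
```

```text
shift cm [-30.5   -6.74  -0.13] turn [-0.02  0.04 14.75] yaw 14.3 t 22.75 pos [ 0.4396 -0.0024  0.2281]
```

View pics/bk.png

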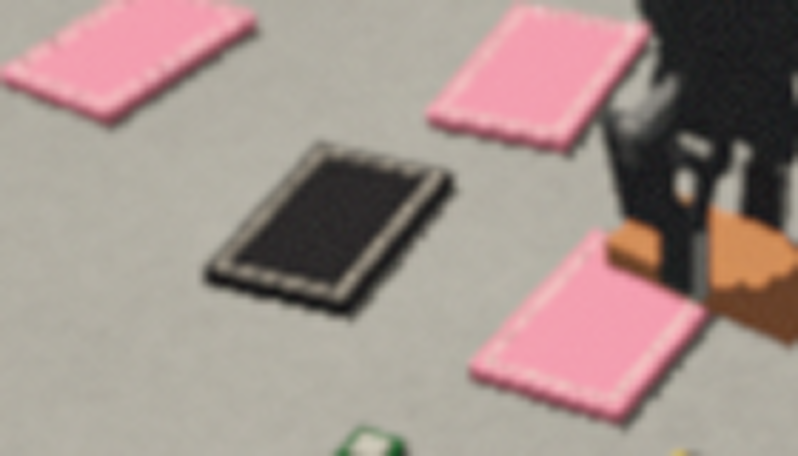

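Candidates for the plate's pad are the pink ones at (228,188), (299,193) and (311,237), and one black with a white outline at (263,219). Only the black one fits "black pad, white outline", so that is the target. In the crop its outline corners are (322,147), (447,173), (343,297), (215,266).

>>> jog_arm:
  steps:
    - [-1.2, -0.2, 0, 0, 0, 0.7]
    - [-3.4, -0.7, 0, 0, 0, 2]
    - [-6.3, -1.3, 0, 0, 0, 3.3]
    - [-9.5, -2, 0, 0, 0, 4.6]
    - [-12.7, -2.8, 0, 0, 0, 5.9]
    - [-15.9, -3.5, 0, 0, 0, 7.2]
    - [-19, -4.2, 0, 0, 0, 8.5]
    - [-22, -4.9, 0, 0, 0, 9.8]
    - [-25, -5.5, 0, 0, 0, 11.1]
    - [-27.7, -6.1, 0, 0, 0, 12.4]
    - [-29.7, -6.6, 0, 0, 0, 13.7]
    - [-30.5, -6.7, 0, 0, 0, 14.8]

```text
time_s: 23.75
ee_pos: [0.3658, -0.3052, 0.2283]
tcp_rot: [-0.001, 0.992, 0.127, -0.001]
contact_force: [0.4, 0.3, -3.8]
opening: 0.563
gripper_force: 63.1
```

>>> jog_arm:
  steps:
    - [0, 0, 0, 0, 0, 0]
    - [0, 0, 0, 0, 0, 0]

```text
time_s: 23.92
ee_pos: [0.3668, -0.3029, 0.2289]
tcp_rot: [-0.001, 0.991, 0.132, -0.001]
contact_force: [0.1, 0.6, -3.8]
opening: 0.556
gripper_force: 63.0
```

Run:
```python
from go import *
s=cams.grab_frame('scene')
P=ray(s,[(205+a/5.7,180+b/5.7) for a,b in[(322,147),(447,173),(343,297),(215,266)]],.01)[:,:2];E=np.roll(P,-1,0)-P
print(np.round(P.mean(0),4),np.round(np.linalg.norm(E,axis=1),3),np.round(np.degrees(np.arctan2(E[:,1],E[:,0]))%180,1))
d=grab('wrist','w10.png')
rel(.362,-.305,.086,14.3)
```

```text
[ 0.3526 -0.3149] [0.075 0.125 0.074 0.123] [106.1  15.  104.8  15.4]
shift cm [-0.57  0.14 14.36] turn [-0.02  0.    0.17] yaw 14.3 t 24.0167 pos [ 0.3672 -0.3024  0.2296]
```

View pics/w10.png

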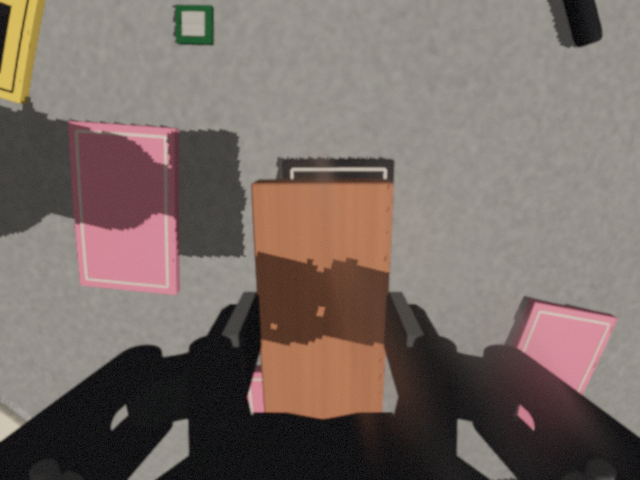

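The held copper plate's far edge is (254,182) to (392,181). The black pad's white outline shows at (290,169) to (386,169).

Run:
```python
from go import *
d=cams.grab_frame('wrist')
g=cv2.cvtColor(d['color'],cv2.COLOR_RGB2GRAY)
for u in (300,320,340,360,380): print(u,g[164:176,u])
P=ray(d,[(290,169),(386,169)],.01)[:,:2];e=P[1]-P[0];n=np.array([e[1],-e[0]])/np.linalg.norm(e);m=P.mean(0)
print('black',m+.06*n,m-.06*n,np.linalg.norm(e),np.degrees(np.arctan2(e[1],e[0]))-90)
zt=.2290-.1155+.054
F=ray(d,[(254,182),(392,181)],zt)[:,:2];e=F[1]-F[0];n=np.array([e[1],-e[0]])/np.linalg.norm(e);m=F.mean(0)
print('plate',m+.05*n,m-.05*n,np.linalg.norm(e),np.degrees(np.arctan2(e[1],e[0]))-90, robot.state()['ee_pos'])
```

```text
300 [ 54  56  70 110 162 181 172 135  87  65  55  57]
320 [ 73  73  82 119 160 179 167 138  97  75  74  75]
340 [ 50  48  62 115 164 185 173 134  89  52  46  44]
360 [ 50  48  67 118 168 183 165 126  77  48  49  42]
380 [ 49  59  69 116 163 183 171 130  82  59  55  57]
black [ 0.35666155 -0.31723144] [ 0.47241946 -0.28560699] 0.07207544848151802 -164.71995660011143
plate [ 0.37202415 -0.30134558] [ 0.4683295  -0.27441455] 0.04771813599153747 -164.37676722579377 [ 0.36731512 -0.30243499  0.22988486]
```

Run:
```python
from go import *
rel(.353,-.317,.086,15.3)
```

```text
shift cm [-1.76  1.05 14.39] turn [-0.01  0.   -0.03] yaw 15.3 t 24.0667 pos [ 0.3673 -0.3024  0.2299]
```

>>> jog_arm:
  steps:
    - [-0.5, 0.3, 1.5, 0, 0, 0]
    - [-1, 0.7, 4, 0, 0, 0]
    - [-1.6, 1, 7, 0, 0, 0]
    - [-1.8, 1.1, 9.5, 0, 0, 0]
    - [-1.8, 1.1, 11.5, 0, 0, 0]
    - [-1.8, 1.1, 12.8, 0, 0, 0]
    - [-1.8, 1.1, 13.5, 0, 0, 0]
    - [-1.8, 1.1, 13.8, 0, 0, 0]
    - [-1.8, 1.1, 14, 0, 0, 0]
    - [-1.8, 1.1, 14, 0, 0, 0]
    - [-1.8, 1.1, 14, 0, 0, 0]

```text
time_s: 24.98
ee_pos: [0.353, -0.319, 0.0916]
tcp_rot: [0.001, 0.992, 0.13, 0.001]
contact_force: [0.0, 0.1, -3.3]
opening: 0.558
gripper_force: 63.0
```

>>> jog_arm:
  steps:
    - [0, 0, 0.05, 0, 0, 0]
    - [0, 0, 0.1, 0, 0, 0]
    - [0, 0, 0.15, 0, 0, 0]
    - [0, 0, 0.15, 0, 0, 0]
    - [0, 0, 0.15, 0, 0, 0]

```text
time_s: 25.4
ee_pos: [0.3524, -0.3188, 0.0889]
tcp_rot: [-0.0, 0.992, 0.13, -0.0]
contact_force: [0.9, -0.4, -4.7]
opening: 0.563
gripper_force: 63.0
```

>>> jog_arm:
  steps:
    - [0, 0, 0.05, 0, 0, 0]
    - [0, 0, 0.1, 0, 0, 0]
    - [0, 0, 0.15, 0, 0, 0]
    - [0, 0, 0.15, 0, 0, 0]
    - [0, 0, 0.15, 0, 0, 0]

```text
time_s: 25.82
ee_pos: [0.3524, -0.3187, 0.0873]
tcp_rot: [-0.0, 0.992, 0.13, -0.0]
contact_force: [0.4, 0.6, -3.5]
opening: 0.559
gripper_force: 63.0
```

>>> jog_arm:
  steps:
    - [0, 0, 0.05, 0, 0, 0]
    - [0, 0, 0.1, 0, 0, 0]
    - [0, 0, 0.1, 0, 0, 0]
    - [0, 0, 0.1, 0, 0, 0]

```text
time_s: 26.15
ee_pos: [0.3525, -0.3188, 0.0866]
tcp_rot: [0.0, 0.992, 0.13, 0.0]
contact_force: [0.3, 1.0, -2.5]
opening: 0.558
gripper_force: 63.3
```

>>> jog_arm:
  steps:
    - [0, 0, 0.05, 0, 0, 0]
    - [0, 0, 0.1, 0, 0, 0]
    - [0, 0, 0.1, 0, 0, 0]
    - [0, 0, 0.1, 0, 0, 0]

```text
time_s: 26.48
ee_pos: [0.3525, -0.3188, 0.0866]
tcp_rot: [0.0, 0.992, 0.13, 0.0]
contact_force: [-2.4, 3.2, 5.8]
opening: 0.563
gripper_force: 64.1
```

Contact. Releasing.

>>> jog_arm:
  steps:
    - [0, 0, 0, 0, 0, 0]
    - [0, 0, 0, 0, 0, 0]
    - [0, 0, 0, 0, 0, 0]
    - [0, 0, 0, 0, 0, 0]
    - [0, 0, 0, 0, 0, 0]
    - [0, 0, 0, 0, 0, 0]
  jaw: 8.5

```text
time_s: 26.98
ee_pos: [0.3525, -0.3188, 0.0853]
tcp_rot: [0.0, 0.992, 0.13, 0.0]
contact_force: [0.1, 0.5, -0.4]
opening: 0.997
gripper_force: 0.0
```

>>> jog_arm:
  steps:
    - [0, 0, -1, 0, 0, 0]
    - [0, 0, -3, 0, 0, 0]
    - [0, 0, -6, 0, 0, 0]
    - [0, 0, -10, 0, 0, 0]
    - [0, 0, -14, 0, 0, 0]
    - [0, 0, -18, 0, 0, 0]
    - [0, 0, -20, 0, 0, 0]
    - [0, 0, -20, 0, 0, 0]
    - [0, 0, -20, 0, 0, 0]

```text
time_s: 27.73
ee_pos: [0.3527, -0.319, 0.2877]
tcp_rot: [0.002, 0.992, 0.13, 0.001]
contact_force: [-0.1, -0.5, -0.9]
opening: 0.999
gripper_force: 0.0
```

Run:
```python
from go import *
d=grab('wrist','w11.png')
g=cv2.cvtColor(d['color'],cv2.COLOR_RGB2HSV)
m=((g[:,:,0]<16)&(g[:,:,1]>90)&(g[:,:,2]>60)).astype(np.uint8)*255
m=cv2.morphologyEx(m,cv2.MORPH_OPEN,np.ones((5,5)));c=max(cv2.findContours(m,0,2)[0],key=cv2.contourArea)
print('plate',cv2.minAreaRect((ray(d,c.reshape(-1,2),.024)[:,:2]*1000).astype(np.float32)))
x,y,w,h=cv2.boundingRect(c);print(x,y,w,h)
z=np.zeros(g.shape[:2],np.uint8);b=(slice(max(0,y-25),y+h+25),slice(x-25,x+w+25))
z[b]=((g[b][:,:,2]>120)&(g[b][:,:,1]<70))*255
# white outline extent: points brighter than surroundings, inside black
cv2.imwrite('pics/w11c.png',cv2.resize(d['color'][max(0,y-45):y+h+45,x-60:x+w+60,::-1],None,fx=3,fy=3,interpolation=2))
print('crop origin',x-60,max(0,y-45))
rel(.42,.0,.29,89)
```

```text
plate ((357.3634948730469, -317.7786865234375), (101.36322021484375, 51.711517333984375), 15.152066230773926)
291 154 61 113
crop origin 231 109
shift cm [ 14.73 -29.06  -0.46] turn [ 1.000e-02  0.000e+00 -1.482e+01] yaw 89.0 t 27.7833 pos [ 0.3524 -0.3187  0.2855]
```

View pics/w11c.png

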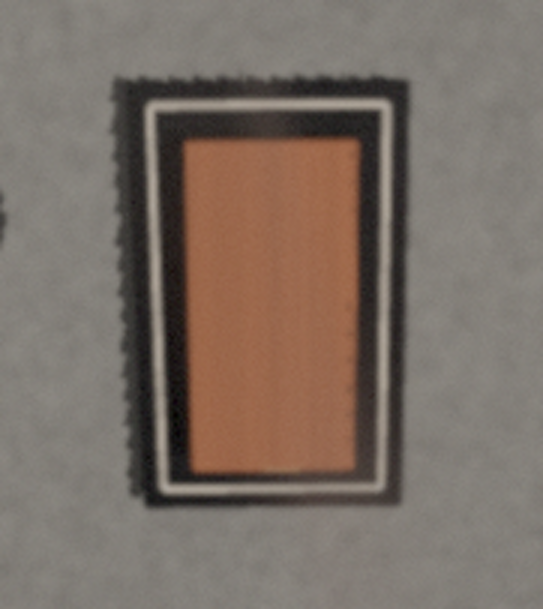

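The copper plate lies squarely inside the white outline, whose crop corners are (152,107), (386,106), (381,487), (163,490).

Run:
```python
from go import *
d=cams.grab_frame('wrist')
print(ray(d,[(231+a/3,109+b/3) for a,b in [(152,107),(386,106),(381,487),(163,490)]],.01).mean(0))
```

```text
[ 0.3553123 -0.317066   0.01     ]
```

>>> jog_arm:
  steps:
    - [1, -2.4, -0.4, 0, 0, -1.3]
    - [2.2, -4.8, -0.4, 0, 0, -2.6]
    - [3.5, -7.3, -0.4, 0, 0, -3.9]
    - [4.8, -9.8, -0.4, 0, 0, -5.2]
    - [6.2, -12.3, -0.4, 0, 0, -6.5]
    - [7.5, -14.8, -0.4, 0, 0, -7.8]
    - [8.8, -17.3, -0.4, 0, 0, -9.1]
    - [10, -19.8, -0.4, 0, 0, -10.4]
    - [11.3, -22.3, -0.4, 0, 0, -11.7]
    - [12.6, -24.8, -0.4, 0, 0, -13]
    - [13.8, -27.3, -0.4, 0, 0, -14.2]
    - [14.7, -29, -0.4, 0, 0, -14.8]

```text
time_s: 28.83
ee_pos: [0.4195, 0.0014, 0.2872]
tcp_rot: [-0.002, 0.711, 0.703, -0.001]
contact_force: [-0.0, -0.2, 0.6]
opening: 0.994
gripper_force: 0.0
```

Run:
```python
from go import *
rel(.3695,.2845,.26,163.5)
```

```text
shift cm [28.24 -5.34  2.77] turn [ -0.03  -0.04 -14.84] yaw 163.5 t 28.8333 pos [0.4195 0.0014 0.2872]
```

>>> jog_arm:
  steps:
    - [2.4, -0.4, 0.2, 0, 0, -1.3]
    - [4.8, -0.9, 0.4, 0, 0, -2.6]
    - [7.2, -1.3, 0.7, 0, 0, -3.9]
    - [9.6, -1.8, 1, 0, 0, -5.2]
    - [12, -2.3, 1.3, 0, 0, -6.5]
    - [14.4, -2.7, 1.6, 0, 0, -7.8]
    - [16.8, -3.2, 1.9, 0, 0, -9.1]
    - [19.2, -3.6, 2.2, 0, 0, -10.4]
    - [21.6, -4.1, 2.5, 0, 0, -11.7]
    - [24, -4.5, 2.8, 0, 0, -13]
    - [26.4, -5, 2.8, 0, 0, -14.2]
    - [28.2, -5.3, 2.8, 0, 0, -14.8]

```text
time_s: 29.83
ee_pos: [0.3711, 0.2836, 0.2587]
tcp_rot: [-0.002, 0.145, 0.989, -0.001]
contact_force: [-0.1, -0.4, 0.6]
opening: 0.997
gripper_force: 0.0
```

>>> jog_arm:
  steps:
    - [0, 0, 0, 0, 0, 0]
    - [0, 0, 0, 0, 0, 0]

```text
time_s: 30.0
ee_pos: [0.3717, 0.2824, 0.2593]
tcp_rot: [-0.001, 0.148, 0.989, -0.001]
contact_force: [-0.1, -1.4, -0.8]
opening: 0.997
gripper_force: 0.0
```

Run:
```python
from go import *
d=grab('wrist','w12.png')
g=cv2.cvtColor(d['color'],cv2.COLOR_RGB2HSV)
m=((g[:,:,0]>35)&(g[:,:,0]<90)&(g[:,:,1]>80)&(g[:,:,2]>30)).astype(np.uint8)*255
m[:,:240]=0;m[:,400:]=0
m=cv2.morphologyEx(m,cv2.MORPH_CLOSE,np.ones((15,15)));m=cv2.morphologyEx(m,cv2.MORPH_OPEN,np.ones((5,5)));c=max(cv2.findContours(m,0,2)[0],key=cv2.contourArea)
print(cv2.minAreaRect((ray(d,c.reshape(-1,2),.04)[:,:2]*1000).astype(np.float32)),cv2.boundingRect(c))
rel(.3695,.2845,.098,163.5)
```

```text
((368.43475341796875, 283.17608642578125), (48.86170196533203, 131.23548889160156), 74.72743225097656) (287, 134, 67, 167)
shift cm [ 0.29  0.23 16.18] turn [-0.03 -0.02 -0.13] yaw 163.5 t 30.05 pos [0.372  0.2818 0.2598]
```

>>> jog_arm:
  steps:
    - [0.2, 0.1, 3, 0, 0, -0.2]
    - [0.4, 0.1, 6, 0, 0, -0.2]
    - [0.4, 0.1, 9, 0, 0, -0.2]
    - [0.4, 0.1, 12, 0, 0, -0.2]
    - [0.4, 0.1, 14, 0, 0, -0.2]
    - [0.4, 0.1, 15.2, 0, 0, -0.2]
    - [0.4, 0.1, 15.8, 0, 0, -0.2]
    - [0.4, 0.1, 16, 0, 0, -0.2]
    - [0.4, 0.1, 16, 0, 0, -0.2]
    - [0.4, 0.1, 16, 0, 0, -0.2]
    - [0.4, 0.1, 16, 0, 0, -0.2]

```text
time_s: 30.97
ee_pos: [0.3695, 0.2848, 0.103]
tcp_rot: [0.001, 0.14, 0.99, 0.001]
contact_force: [-0.4, 0.3, -0.6]
opening: 0.991
gripper_force: 0.0
```

>>> jog_arm:
  steps:
    - [0, 0, 0, 0, 0, 0]
    - [0, 0, 0, 0, 0, 0]
    - [0, 0, 0, 0, 0, 0]
    - [0, 0, 0, 0, 0, 0]
    - [0, 0, 0, 0, 0, 0]
    - [0, 0, 0, 0, 0, 0]
    - [0, 0, 0, 0, 0, 0]
    - [0, 0, 0, 0, 0, 0]
  jaw: 4.4

```text
time_s: 31.63
ee_pos: [0.3692, 0.2847, 0.1023]
tcp_rot: [0.001, 0.14, 0.99, 0.001]
contact_force: [-0.3, 0.6, 5.4]
opening: 0.561
gripper_force: 62.7
```

>>> jog_arm:
  steps:
    - [0, 0, -0.3, 0, 0, 0]
    - [0, 0, -1, 0, 0, 0]
    - [0, 0, -2, 0, 0, 0]
    - [0, 0, -4, 0, 0, 0]
    - [0, 0, -6, 0, 0, 0]
    - [0, 0, -8, 0, 0, 0]
    - [0, 0, -10, 0, 0, 0]
    - [0, 0, -12, 0, 0, 0]
    - [0, 0, -13, 0, 0, 0]
    - [0, 0, -13, 0, 0, 0]
    - [0, 0, -13, 0, 0, 0]

```text
time_s: 32.55
ee_pos: [0.3689, 0.2844, 0.2314]
tcp_rot: [0.0, 0.14, 0.99, 0.0]
contact_force: [0.1, -0.5, -3.6]
opening: 0.559
gripper_force: 62.3
```

Run:
```python
from go import *
rel(.48,.04,.24,90)
print(np.degrees(robot.state()['joints']))
```

```text
shift cm [-17.46 -20.4   -0.86] turn [ 1.000e-02 -0.000e+00  1.478e+01] yaw 90.0 t 32.55 pos [0.3689 0.2844 0.2314]
[ 3.34487258e+01 -1.59210474e+01  9.76929334e+01  2.38288155e-03
  9.81957835e+01 -4.04528550e+01]
```

>>> jog_arm:
  steps:
    - [-0.6, -0.6, 0, 0, 0, -0.1]
    - [-1.8, -1.8, 0, 0, 0, -0.4]
    - [-3.6, -3.5, 0, 0, 0, -0.7]
    - [-5.8, -5.7, 0, 0, 0, -1.1]
    - [-8.2, -8.1, 0, 0, 0, -1.6]
    - [-10.6, -10.5, 0, 0, 0, -2.1]
    - [-13, -12.9, 0, 0, 0, -2.6]
    - [-15.4, -15.2, 0, 0, 0, -3.1]
    - [-17.6, -17.4, 0, 0, 0, -3.5]
    - [-19.4, -19.2, 0, 0, 0, -3.8]
    - [-20.6, -20.3, 0, 0, 0, -4]
    - [-21, -20.7, 0, 0, 0, -4]

```text
time_s: 33.55
ee_pos: [0.5134, 0.025, 0.2288]
tcp_rot: [-0.002, -0.033, 0.999, -0.0]
contact_force: [1.0, 0.1, -1.1]
opening: 0.561
gripper_force: 62.3
```

Run:
```python
from go import *
rel(.645,-.208,.235,23)
```

```text
shift cm [-11.59 -24.12  -0.65] turn [-0.06 -0.   32.15] yaw 23.0 t 33.55 pos [0.5134 0.025  0.2288]
```

>>> jog_arm:
  steps:
    - [-0.5, -0.9, 0, 0, 0, -0.2]
    - [-1.4, -2.8, 0, 0, 0, -0.5]
    - [-2.6, -5.4, -0.2, 0, 0, -0.9]
    - [-4, -8.3, -0.3, 0, 0, -1.4]
    - [-5.5, -11.4, -0.4, 0, 0, -1.9]
    - [-7, -14.5, -0.5, 0, 0, -2.4]
    - [-8.4, -17.5, -0.6, 0, 0, -2.9]
    - [-9.7, -20.2, -0.6, 0, 0, -3.3]
    - [-10.8, -22.5, -0.6, 0, 0, -3.7]
    - [-11.4, -23.7, -0.6, 0, 0, -3.8]
    - [-11.6, -24.1, -0.6, 0, 0, -3.9]
    - [-11.6, -24.1, -0.6, 0, 0, -3.9]

```text
time_s: 34.55
ee_pos: [0.6452, -0.2053, 0.2353]
tcp_rot: [-0.001, -0.202, 0.979, 0.001]
contact_force: [0.4, 0.3, -1.8]
opening: 0.56
gripper_force: 62.4
```

>>> jog_arm:
  steps:
    - [0, 0, 0, 0, 0, 0]
    - [0, 0, 0, 0, 0, 0]

```text
time_s: 34.72
ee_pos: [0.645, -0.2038, 0.2372]
tcp_rot: [-0.0, -0.203, 0.979, 0.0]
contact_force: [0.9, -0.1, -2.0]
opening: 0.564
gripper_force: 62.4
```

Run:
```python
from go import *
d=grab('wrist','w13.png')
g=cv2.cvtColor(d['color'],cv2.COLOR_RGB2HSV)
m=((g[:,:,0]>98)&(g[:,:,0]<128)&(g[:,:,1]>110)&(g[:,:,2]>50)).astype(np.uint8)*255
print('blue bbox',cv2.boundingRect(m))
print(robot.state()['ee_pos'])
```

```text
blue bbox (255, 112, 111, 29)
[ 0.64506898 -0.20387779  0.23750244]
```

View pics/w13.png

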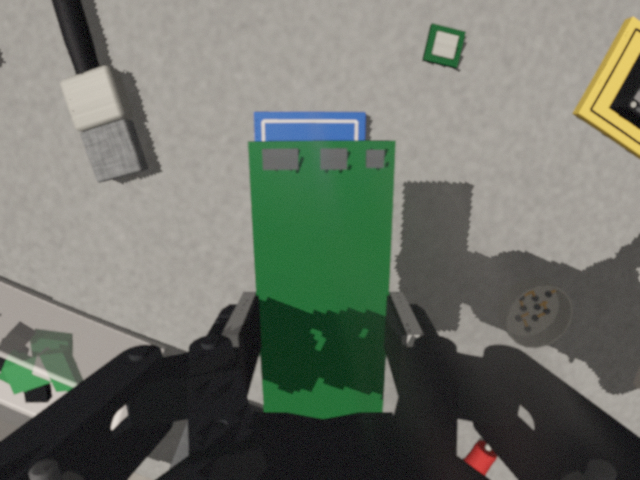

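The board is held square, with its far edge at (249,143) to (395,142). The blue pad's far edge is (255,112) to (366,112).

Run:
```python
from go import *
d=cams.grab_frame('wrist')
def f(n,L,z,h):
    P=ray(d,L,z)[:,:2];e=P[1]-P[0];q=np.array([e[1],-e[0]])/np.linalg.norm(e);m=P.mean(0)
    c=min((m+h*q,m-h*q),key=lambda c:np.linalg.norm(c-[.645,-.206]));print(n,c,np.linalg.norm(e),np.degrees(np.arctan2(e[1],e[0]))-90);return c
a=f('pad',[(255,112),(366,112)],.01,.083)
b=f('outl',[(262,121),(361,121)],.01,.076)
z=robot.state()['ee_pos'][2]-.102+.04
c=f('board',[(249,143),(395,142)],z,.066)
```

```text
pad [ 0.64717269 -0.2128029 ] 0.08285946144550586 23.403868200045707
outl [ 0.64645657 -0.21229339] 0.07423721565251332 23.420157749313205
board [ 0.64577606 -0.20301078] 0.04920579712832663 23.88924142258891
```

>>> jog_arm:
  steps:
    - [0.1, -0.3, 1.5, 0, 0, 0]
    - [0.2, -0.6, 4, 0, 0, 0]
    - [0.2, -0.7, 7, 0, 0, 0]
    - [0.2, -0.7, 10, 0, 0, 0]
    - [0.2, -0.7, 12, 0, 0, 0]
    - [0.2, -0.7, 13.3, 0, 0, 0]
    - [0.2, -0.7, 14, 0, 0, 0]
    - [0.2, -0.7, 14.3, 0, 0, 0]
    - [0.2, -0.7, 14.5, 0, 0, 0]
    - [0.2, -0.7, 14.5, 0, 0, 0]
    - [0.2, -0.7, 14.5, 0, 0, 0]

```text
time_s: 35.73
ee_pos: [0.647, -0.2127, 0.0943]
tcp_rot: [0.001, -0.203, 0.979, -0.001]
contact_force: [0.4, -0.9, -1.2]
opening: 0.563
gripper_force: 62.4
```

>>> jog_arm:
  steps:
    - [0, 0, 0.05, 0, 0, 0]
    - [0, 0, 0.1, 0, 0, 0]
    - [0, 0, 0.15, 0, 0, 0]
    - [0, 0, 0.15, 0, 0, 0]
    - [0, 0, 0.15, 0, 0, 0]

```text
time_s: 36.15
ee_pos: [0.6462, -0.2125, 0.0909]
tcp_rot: [-0.0, -0.203, 0.979, 0.0]
contact_force: [0.8, -0.6, -2.3]
opening: 0.561
gripper_force: 62.4
```

>>> jog_arm:
  steps:
    - [0, 0, 0.05, 0, 0, 0]
    - [0, 0, 0.1, 0, 0, 0]
    - [0, 0, 0.2, 0, 0, 0]
    - [0, 0, 0.3, 0, 0, 0]
    - [0, 0, 0.3, 0, 0, 0]
    - [0, 0, 0.3, 0, 0, 0]

```text
time_s: 36.65
ee_pos: [0.6462, -0.2124, 0.0877]
tcp_rot: [-0.0, -0.203, 0.979, 0.0]
contact_force: [0.2, 0.4, -1.8]
opening: 0.562
gripper_force: 62.4
```

>>> jog_arm:
  steps:
    - [0, 0, 0.05, 0, 0, 0]
    - [0, 0, 0.1, 0, 0, 0]
    - [0, 0, 0.1, 0, 0, 0]
    - [0, 0, 0.1, 0, 0, 0]

```text
time_s: 36.98
ee_pos: [0.6462, -0.2125, 0.0868]
tcp_rot: [-0.0, -0.203, 0.979, 0.0]
contact_force: [0.5, -0.0, -2.1]
opening: 0.562
gripper_force: 62.4
```

>>> jog_arm:
  steps:
    - [0, 0, 0.05, 0, 0, 0]
    - [0, 0, 0.1, 0, 0, 0]
    - [0, 0, 0.1, 0, 0, 0]
    - [0, 0, 0.1, 0, 0, 0]

```text
time_s: 37.32
ee_pos: [0.6463, -0.2125, 0.0864]
tcp_rot: [0.0, -0.203, 0.979, -0.0]
contact_force: [-1.0, 1.0, 1.1]
opening: 0.563
gripper_force: 62.7
```

Contact. Releasing.

>>> jog_arm:
  steps:
    - [0, 0, 0, 0, 0, 0]
    - [0, 0, 0, 0, 0, 0]
    - [0, 0, 0, 0, 0, 0]
    - [0, 0, 0, 0, 0, 0]
    - [0, 0, 0, 0, 0, 0]
    - [0, 0, 0, 0, 0, 0]
  jaw: 8.5

```text
time_s: 37.82
ee_pos: [0.6463, -0.2125, 0.0859]
tcp_rot: [0.0, -0.203, 0.979, -0.0]
contact_force: [0.7, -0.1, -0.1]
opening: 0.996
gripper_force: 0.0
```

>>> jog_arm:
  steps:
    - [0, 0, -1, 0, 0, 0]
    - [0, 0, -3, 0, 0, 0]
    - [0, 0, -6, 0, 0, 0]
    - [0, 0, -10, 0, 0, 0]
    - [0, 0, -14, 0, 0, 0]
    - [0, 0, -18, 0, 0, 0]
    - [0, 0, -22, 0, 0, 0]
    - [0, 0, -23, 0, 0, 0]
    - [0, 0, -23, 0, 0, 0]
    - [0, 0, -23, 0, 0, 0]

```text
time_s: 38.65
ee_pos: [0.6464, -0.2125, 0.3173]
tcp_rot: [0.001, -0.203, 0.979, -0.001]
contact_force: [0.4, 0.4, -0.7]
opening: 0.998
gripper_force: 0.0
```

Run:
```python
from go import *
d=grab('wrist','w14.png')
w=grab('side');s=grab('scene')
g=cv2.cvtColor(d['color'],cv2.COLOR_RGB2HSV)
def r(m,z):
    m=cv2.morphologyEx(m.astype(np.uint8)*255,cv2.MORPH_CLOSE,np.ones((9,9)));m[300:]=0;m[:,:200]=0;m[:,420:]=0
    c=max(cv2.findContours(m,0,2)[0],key=cv2.contourArea);print(cv2.boundingRect(c),cv2.minAreaRect((ray(d,c.reshape(-1,2),z)[:,:2]*1000).astype(np.float32)))
r((g[:,:,0]>98)&(g[:,:,0]<128)&(g[:,:,1]>110)&(g[:,:,2]>50),.01)
r((g[:,:,0]>40)&(g[:,:,0]<90)&(g[:,:,1]>80),.024)
a=cv2.resize(s['color'][150:390,170:490],(400,300));b=cv2.resize(w['color'][150:390,150:470],(400,300))
c=cv2.resize(d['color'][60:300,160:480],(400,300))
cv2.imwrite('pics/end.png',np.vstack([np.hstack([a,b]),np.hstack([c,c*0])])[:,:,::-1])
```

```text
(279, 119, 87, 163) ((646.58984375, -213.62957763671875), (164.28744506835938, 83.45793914794922), 23.182771682739258)
(296, 138, 54, 134) ((646.3858032226562, -212.16452026367188), (130.17236328125, 49.79872131347656), 23.911640167236328)
```

View pics/end.png

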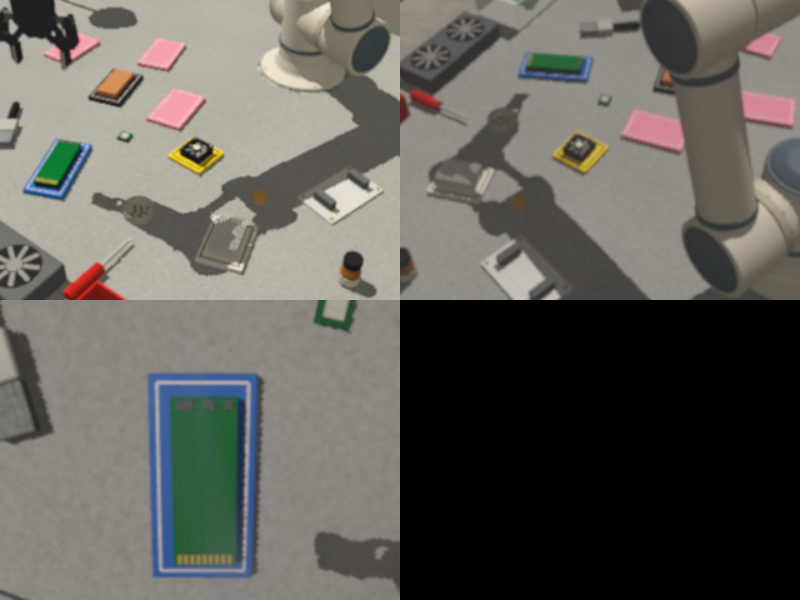

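All four parts lie inside their outlines. The board is within 2 mm of the blue pad centre, the jig is empty, and the tin and jar are still standing. Handing in.

```bash
python3 -c "
from cell import robot
print(robot.finish_job())"
```

```text
the job is handed in; nothing more can be done
None
```

The job is handed in at about 39 s, with the fan on yellow, heatsink on white, copper plate on black and board on blue, all square inside their outlines in the final images; `finish_job()` returned no verdict.

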